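# Hang the order fob, then present the truffle dish turned to the guest

### The arm

A 6-joint arm with a two-finger parallel gripper is mounted at the origin on the work surface. World frame = base frame: x ahead of the robot, y to its left, z up, the work surface at z = 0. Lengths are in mm, angles in rad, forces in N, time in s.
With the tool pointing down it reaches from about 350 to 975 mm from the base axis. Payload 7.1 kg.
Tool frame: the origin (TCP) lies on the mounting face of the last link; the fingertips stand 182 mm ahead of it and the grasp point (between the pads) lies 163 mm ahead of it (ctrl.tcp_to_tips is the distance from the TCP to the fingertips, in mm); z points along the fingers, y is the direction in which the jaws open and shut (so a half turn about z gives the same grasp; the last joint's range is limited). The gripper opens to 88 mm and grips with 3 to 60 N. Pads are 20 mm wide; open, the fingers measure 115 mm over their backs; the gripper's body (75 mm by 178 mm) begins 61 mm behind the grasp point.
Start: joints at [1.309, 0.423, 1.63, -0, 1.089, -0.019], TCP at [150.232, 606.66, 404.675] pointing down, gripper open.
Joint ranges: [-3, 3], [-0.9, 2.11], [0.09, 2.58], [-1.31, 4.45], [0.11, 2.69], [-2.54, 2.54]. Speed limits (rad/s): [2.39, 2.39, 3.01, 3.14, 3.14, 3.14].

### API

Orientations are given as a rotation vector (axis times angle).
In Python, from workcell import ctrl gives the robot as it stands. The module is installed in compiled form; this text tells all that it offers.
- The arm moves only by the tool send_rows, never from a script. Its argument "commands" is a list of rows, each an object with "translation": the shift along the world's x, y, z normalised to -1 to 1, where 1 is 0.1 m, a list of three; "twist": the turn, a rotation vector about the world's x, y, z normalised to -1 to 1, where 1 is 0.5 rad, a list of three. A call has exactly 10 rows; each row is the pose to reach, as a shift and turn from the pose commanded when the call began; what a row does not reach only later rows make up. A row lasts 1/10 s, in which the tool goes at most 50 mm and 8.59 degrees, less where a joint would pass 70% of its speed; a pose out of reach is approached as far as the arm can. A call with a number of a shift or a turn outside -1 to 1 is refused whole. A call with a gripper value outside its range is refused whole. "grip" is the closure, from -1 (fully open) to 1 (shut), set as the call begins (left out, the last holds). The fingers move at their own pace and stop on an object; the grip force is fixed at half the most. Time passes only in rows, so rows that repeat a pose let the fingers close, or fill a call up. It gives the time, the measured TCP pose, the force and the opening at its end, in the units of the state.
- ctrl.get_obs(): the state, without advancing time (a new reading comes with each control period).
- ctrl.get_image(name): name is "side" or "top" or "wrist"; returns a dict with "img" (384x512x3 uint8, red, green, blue), "intrinsics" (3x3 intrinsics, pixels), "dist" ([k1, k2, p1, p2, k3] as OpenCV has them; the pictures are not rectified), "cam_to_world" (4x4, takes a point from camera to world coordinates). Camera axes: x right, y down, z forward; pixel columns grow to the right and rows downward; lengths in mm; the calibration is good to about 2 mm. A picture is of the moment at which its call begins. There is no depth.
- ctrl.close_job(): hands the job in, once; it reports no verdict.
The state is a dict: "t": time; "qpos": joint angles; "qvel": joint speeds; "joint_torque": joint torques, N m; "ee_pos": TCP position; "orientation": TCP orientation; "ft_force": force on the tool from outside, world axes, zero at the start; "moment": the same for the moment, N m; "width": finger opening in mm.
Only numpy, scipy, OpenCV 4.12 (cv2) and the standard library are available. Lean on these libraries where they do the work, as an engineer would, in place of code of your own. Each camera call takes 0.05 s, during which the arm holds its last target. There are 200 camera calls.

### The job

Table order going out: first hang the blue order fob by its eye on the hook of the stand and let it hang freely. Then take the white truffle dish by the wooden bar of its handle, lift it straight up about 10 cm off its dark board without turning it, and only then turn it smoothly a quarter turn clockwise (seen from above), so that its brass tab points to the guest's side, the far edge of the board, square with the board. Keep the dish level and over the board with the truffle in its middle and untouched, leave everything else where it is, and finish while still holding the dish up there, still; do not put it down.

Things in the scene. Friction and masses are not known exactly. Their poses are not given: they have to be found in the camera images.
- blue_fob: Blue wooden order fob, loose, 60 g, lying flat, eye pointing roughly away from the robot. 128 long x 16 mm thick: handle 28 mm wide from x = -45 to +37 mm, then a 46 x 46 mm eye end. Origin: at the underside of the handle (a good place to grip, across y); x along the fob towards the eye, z up through its thickness. Centre of mass near x = +20 mm.
- blue_fob_eye (a point): Centre of the blue fob's round eye, 28 mm hole through the 16 mm thickness: 60 mm along x from the fob's origin, mid-thickness (8 mm up).
- hook_stand: Fixed hook stand: dark wooden foot (90 x 100 x 14 mm, x = -30 to +60 mm), steel post at its origin, from it an 8 mm bar running level in -x (roughly towards the robot), axis 170 mm above the counter, turned up at its end 60 mm from the post. Origin: on the counter, at the post. A hung fob's eye centre lies about 10 mm below the bar's axis.
- hook_tip (a point): Top of the hook's upturned end: 60 mm in -x from the post, 198 mm above the counter (28 mm above the bar's axis).
- board: Fixed dark slate serving board 190 x 190 x 8 mm. Origin: centre of its underside. x points to the far edge (guest's side, away from the robot), y to the left, z up.
- dish: White dished plate, loose, about 280 g, 132 mm across, rim 24 mm high, in the middle of the board. Inside: a shallow 9 degree cone, 8 mm above the underside in the middle. Origin: centre of its underside. x points to the brass tab (at the start about the board's +y). A steel bail arches over it along y, feet on the rim at y = -64 and +64 mm, a wooden grip bar at its top.
- dish_grip (a point): Centre of the dish's dark wooden grip bar, straight above the dish's centre, 125 mm above its underside. The bar is 60 mm long (along the dish's y), 14 mm thick (along the dish's x: grip it across this), 18 mm high; it is to be gripped from above.
- dish_tab (a point): Middle of the brass tab on the dish's rim (24 x 22 x 4 mm): 76 mm along the dish's x from its centre, 21 mm above the underside.
- truffle_center (a point): Centre of the truffle: brown ball 32 mm across, 22 g, lying loose in the middle of the dish; it rolls easily if the dish tilts or moves jerkily.
- red_fob: Bystander: a second fob of the same shape and frame, red, lying on the counter. Leave it.
- cup: Bystander: white cup, 72 mm across, 60 mm high. Origin: centre of its underside.
- jug: Bystander: steel milk jug with handle, 80 mm across, 110 mm high. Origin: centre of its underside.
- glass_mug: Bystander: glass mug with handle, 76 mm across, 100 mm high. Origin: centre of its underside.
- spoon: Bystander: spoon, 140 mm long, lying along its x. Origin: under its middle.
- sugar_bowl: Bystander: blue bowl, 84 mm across, 50 mm high. Origin: centre of its underside.
- truffle: The truffle as a body (a ball that turns as it rolls); for its place use truffle_center.
Not all that is in view belongs to the job. What is shaped like the dish but pink, red or turquoise is not meant.

How it is judged:
By the outcome, as a careful person would: the job done as asked, in the order asked, and still so for the second after the job is handed in, while the arm keeps its last pose, push and grip.
It also fails if it takes over 54 s, if anything falls off the work surface, if the arm or the gripper's body presses on something with over 40 N, if the wrist force passes 120 N, or if a joint passes its speed limit or range.

## Working session

There is one attempt and no reset: what is moved stays moved. The work goes in short steps, Python scripts to look and compute and a tool call to move; the robot and the scene stay as the last step left them, time stands still between calls to the robot, and variables do not carry over. Pictures are saved under pics/ and viewed, about 8 in all and at most 12, crops included, and the job is handed in when it is done.

Besides the shell and the picture viewer there is one more tool, called after "Request:" as name(argument=value, ...), one argument or row to a line, values as JSON. send_rows: Moves the arm, as the interface text tells. Its arguments: {"type":"object","properties":{"commands":{"type":"array","items":{"type":"object","properties":{"translation":{"type":"array","items":{"type":"number"}},"twist":{"type":"array","items":{"type":"number"}}}}},"grip":{"type":"number"}},"required":["commands"]}

```bash
mkdir -p pics; cat > h.py <<'E'
import numpy as np, cv2, pickle
from scipy.spatial.transform import Rotation as R
from workcell import ctrl
def snap(n,f):
    d=ctrl.get_image(n); pickle.dump(d,open(f'pics/{f}.pkl','wb')); cv2.imwrite(f'pics/{f}.png',d['img'][:,:,::-1]); return d
def load(f): return pickle.load(open(f'pics/{f}.pkl','rb'))
def ray(d,p):
    u=cv2.undistortPoints(np.array([[p]],float),np.array(d['intrinsics']),np.array(d['dist'],float))[0,0]
    T=np.array(d['cam_to_world']); v=T[:3,:3]@[u[0],u[1],1]; return T[:3,3],v/np.linalg.norm(v)
def onz(d,p,z):
    o,v=ray(d,p); return o+v*(z-o[2])/v[2]
def tri(*dp):
    A=0;b=0
    for d,p in dp:
        o,v=ray(d,p); M=np.eye(3)-np.outer(v,v); A=A+M; b=b+M@o
    x=np.linalg.solve(A,b); return x,[np.linalg.norm((np.eye(3)-np.outer(v,v))@(x-o)) for o,v in (ray(*q) for q in dp)]
def proj(d,X):
    T=np.linalg.inv(np.array(d['cam_to_world'])); rv=cv2.Rodrigues(T[:3,:3])[0]
    return cv2.projectPoints(np.array(X,float).reshape(-1,1,3),rv,T[:3,3],np.array(d['intrinsics']),np.array(d['dist'],float))[0][:,0]
E
python3 - <<'E'
from h import *
for n in ('top','side','wrist'): d=snap(n,n+'0'); print(n,np.array(d['cam_to_world']).round(2).tolist(),np.array(d['intrinsics']).round(1).tolist())
cv2.imwrite('pics/a.png',np.vstack([np.hstack([cv2.imread('pics/top0.png')])]))
print(ctrl.get_obs())
E
```

```text
top [[-0.02, -0.99, 0.17, 292.26], [-1.0, 0.02, -0.01, -56.63], [0.01, -0.17, -0.99, 1471.45], [0.0, 0.0, 0.0, 1.0]] [[400.0, 0.0, 259.2], [0.0, 400.0, 188.4], [0.0, 0.0, 1.0]]
side [[-1.0, -0.05, 0.05, 411.33], [-0.07, 0.74, -0.66, 984.25], [-0.01, -0.67, -0.75, 1292.28], [0.0, 0.0, 0.0, 1.0]] [[434.0, 0.0, 260.1], [0.0, 434.0, 191.2], [0.0, 0.0, 1.0]]
wrist [[0.24, 0.93, 0.27, 74.24], [0.97, -0.23, -0.07, 624.69], [-0.0, 0.28, -0.96, 383.22], [0.0, 0.0, 0.0, 1.0]] [[277.9, 0.0, 258.4], [0.0, 277.9, 193.1], [0.0, 0.0, 1.0]]
{'t': 0.15, 'qpos': array([ 1.30900271e+00,  4.23684618e-01,  1.63047439e+00,  1.79752053e-05,
        1.08859304e+00, -1.90087198e-02]), 'qvel': array([-1.59378023e-03, -1.54238896e-03, -2.85239317e-03,  1.01244881e-03,
       -2.59911389e-06,  1.60145646e-04]), 'joint_torque': array([-3.15603074e-04, -5.44982171e+01, -2.73921418e+01,  6.44476851e-02,
        2.05541623e-02, -4.81110567e-05]), 'ee_pos': array([150.18025395, 606.4801826 , 404.08382568]), 'orientation': array([-3.80421070e-01, -3.11829481e+00,  1.79964737e-03]), 'ft_force': array([-0.48551427, -0.39359316, -0.18380353]), 'moment': array([-0.03514972,  0.01525909, -0.04275783]), 'width': 87.92129032484617}
```

View pics/top0.png

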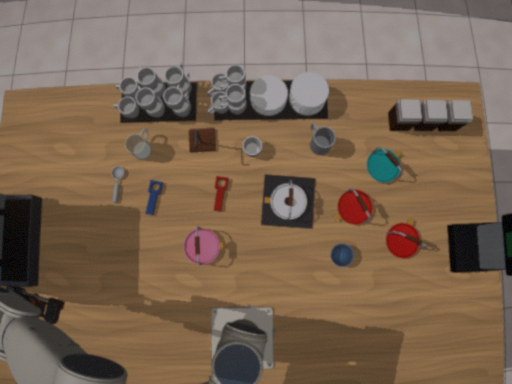

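View pics/side0.png

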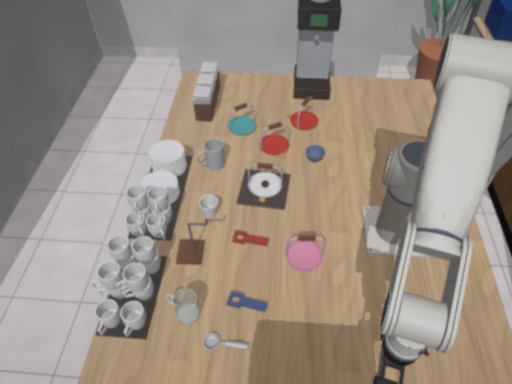

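```bash
python3 - <<'E'
import cv2,numpy as np
t=cv2.imread('pics/top0.png');s=cv2.imread('pics/side0.png')
def c(im,x,y,w,h,f): return cv2.resize(im[y:y+h,x:x+w],None,fx=f,fy=f,interpolation=cv2.INTER_CUBIC)
a=np.vstack([np.hstack([c(t,140,115,100,75,4),c(t,240,165,100,75,4)]),np.hstack([c(s,170,195,100,75,4),c(s,210,150,100,75,4)])])
cv2.imwrite('pics/c1.png',a)
E
```

```text
(no output)
```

View pics/c1.png

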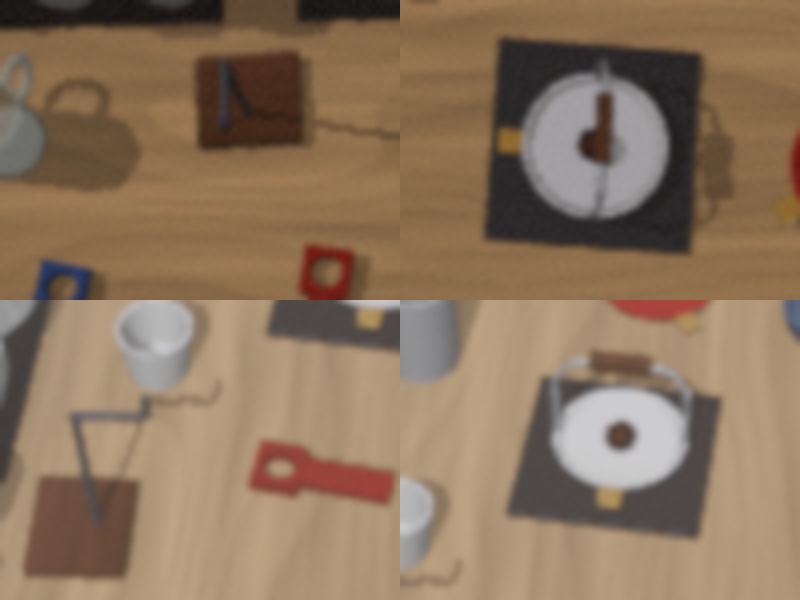

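```bash
python3 - <<'E'
from h import *
t=load('top0');s=load('side0')
for n,a,b in [('corner',(196.2,131),(188.2,223.8)),('tip',(196,147),(206.8,219.5)),('postfoot',(200.8,142),(194.2,250.5)),('grip',(291.2,195.5),(265,165.8)),('tab',(267.5,200.2),(262.2,199.5)),]:
    x,e=tri((t,a),(s,b)); print(n,x.round(1),np.round(e,1))
# board corners top (z=8)
for p in [(265,174.8),(315,178.5),(312.5,228),(261.5,224.8)]: print('board',onz(t,p,8).round(1))
for d,nm in((t,'top'),(s,'side')):
    h=cv2.cvtColor(d['img'],cv2.COLOR_RGB2HSV)
    m=((h[:,:,0]>100)&(h[:,:,0]<130)&(h[:,:,1]>120)).astype(np.uint8)
    n,l,st,c=cv2.connectedComponentsWithStats(m)
    for i in range(1,n):
        if 80<st[i][4]<2000:
            ys,xs=np.where(l==i); P=np.array([onz(d,(x,y),12)[:2] for x,y in zip(xs,ys)])
            print(nm,st[i],c[i].round(1), 'rect',cv2.minAreaRect(P.astype(np.float32)))
E
```

```text
corner [715.5 143.9 170. ] [0.5 0.5]
tip [652.5 140.1 193.4] [0.4 0.4]
postfoot [716.  148.4  23.9] [3.7 3.7]
grip [ 489.7 -174.9  135. ] [4.5 4.5]
tab [492.6 -97.7  28.4] [1.8 1.8]
board [593.1 -91.    8. ]
board [ 576.2 -277.9    8. ]
board [ 391.5 -261.4    8. ]
board [406.7 -74.6   8. ]
top [147 181  15  33 178] [152.4 197.9] rect ((514.4650268554688, 329.2293701171875), (40.994876861572266, 120.13790130615234), 77.4855728149414)
side [485   0  27  40 885] [500.2  19. ] rect ((-874.5540161132812, -1708.7344970703125), (571.5702514648438, 151.882080078125), 72.5534439086914)
```

Request:
send_rows(
  commands=[
    {"translation": [0.1,-0.08,0],"twist": [0,0,0]},
    {"translation": [0.2,-0.16,0],"twist": [0,0,0]},
    {"translation": [0.3,-0.24,0],"twist": [0,0,0]},
    {"translation": [0.4,-0.32,0],"twist": [0,0,0]},
    {"translation": [0.5,-0.4,0],"twist": [0,0,0]},
    {"translation": [0.6,-0.48,0],"twist": [0,0,0]},
    {"translation": [0.7,-0.56,0],"twist": [0,0,0]},
    {"translation": [0.8,-0.64,0],"twist": [0,0,0]},
    {"translation": [0.9,-0.72,0],"twist": [0,0,0]},
    {"translation": [1,-0.8,0],"twist": [0,0,0]},
  ],
  grip=-1,
)

```text
t: 1.15
ee_pos: [251.1, 526.0, 404.7]
orientation: [0.38, 3.118, -0.0]
ft_force: [-0.5, -0.1, -0.3]
width: 88.1
```

Request:
send_rows(
  commands=[
    {"translation": [0.1,-0.08,0],"twist": [0,0,0]},
    {"translation": [0.2,-0.16,0],"twist": [0,0,0]},
    {"translation": [0.3,-0.24,0],"twist": [0,0,0]},
    {"translation": [0.4,-0.32,0],"twist": [0,0,0]},
    {"translation": [0.5,-0.4,0],"twist": [0,0,0]},
    {"translation": [0.6,-0.48,0],"twist": [0,0,0]},
    {"translation": [0.7,-0.56,0],"twist": [0,0,0]},
    {"translation": [0.8,-0.64,0],"twist": [0,0,0]},
    {"translation": [0.9,-0.72,0],"twist": [0,0,0]},
    {"translation": [1,-0.8,0],"twist": [0,0,0]},
  ],
)

```text
t: 2.15
ee_pos: [351.1, 446.0, 404.7]
orientation: [-0.38, -3.118, 0.0]
ft_force: [-0.9, 0.4, 0.7]
width: 87.7
```

Request:
send_rows(
  commands=[
    {"translation": [0.14,-0.11,0],"twist": [0,0,0]},
    {"translation": [0.28,-0.22,0],"twist": [0,0,0]},
    {"translation": [0.42,-0.33,0],"twist": [0,0,0]},
    {"translation": [0.56,-0.44,0],"twist": [0,0,0]},
    {"translation": [0.7,-0.55,0],"twist": [0,0,0]},
    {"translation": [0.84,-0.66,0],"twist": [0,0,0]},
    {"translation": [0.95,-0.8,0],"twist": [0,0,0]},
    {"translation": [1,-0.9,0],"twist": [0,0,0]},
    {"translation": [1,-1,0],"twist": [0,0,0]},
    {"translation": [1,-1,0],"twist": [0,0,0]},
  ],
)

```text
t: 3.15
ee_pos: [450.0, 345.5, 404.5]
orientation: [-0.382, -3.118, 0.001]
ft_force: [-0.8, -0.3, -0.6]
width: 87.4
```

```bash
python3 - <<'E'
from h import *
d=snap('wrist','w1'); o=ctrl.get_obs(); print(o['t'],o['ee_pos'],o['qpos'])
cv2.imwrite('pics/w1b.png',cv2.resize(d['img'][:,:,::-1],(768,576)))
E
```

```text
3.2 [449.96042813 346.18038169 404.68469672] [ 6.34763526e-01  3.39669224e-01  1.75848723e+00  2.52361445e-04
  1.04371503e+00 -6.92693082e-01]
```

View pics/w1b.png

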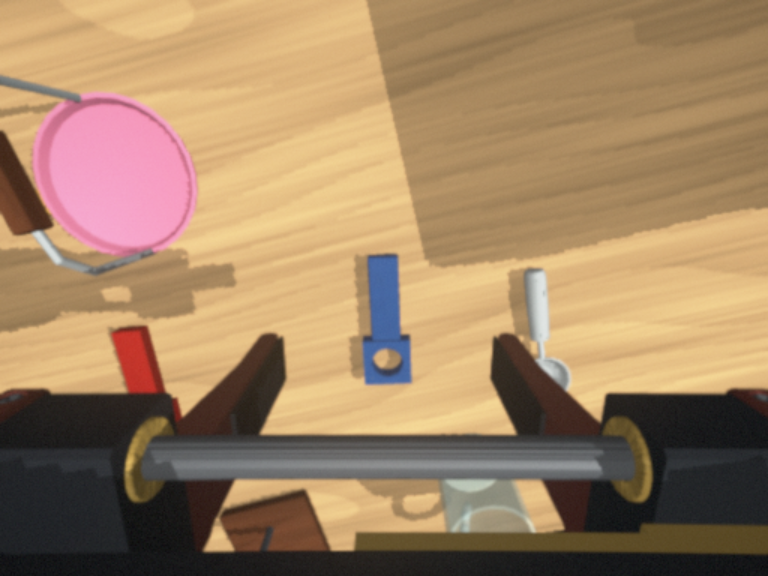

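```bash
python3 - <<'E'
from h import *
d=load('w1'); t=load('top0'); s=load('side0')
def mask(d):
    h=cv2.cvtColor(d['img'],cv2.COLOR_RGB2HSV); m=((h[:,:,0]>100)&(h[:,:,0]<130)&(h[:,:,1]>120)).astype(np.uint8)
    return m
m=mask(d); n,l,st,c=cv2.connectedComponentsWithStats(m)
i=1+np.argmax(st[1:,4]); ys,xs=np.where(l==i); print(st[i])
P=np.array([onz(d,p,14)[:2] for p in zip(xs,ys)]).astype(np.float32)
print(cv2.minAreaRect(P))
# handle axis: rows y in 175..220
C=[];
for y in range(175,218):
    r=xs[ys==y]; C.append(onz(d,(r.mean(),y),14)[:2])
C=np.array(C); k=np.polyfit(C[:,0],C[:,1],1); print('yaw',np.degrees(np.arctan(k[0])))
e=P[:,0]; print('x range',P[:,0].min(),P[:,0].max())
# eye hole: contour hierarchy
cs,hi=cv2.findContours((l==i).astype(np.uint8),cv2.RETR_CCOMP,cv2.CHAIN_APPROX_NONE)
for q,hh in zip(cs,hi[0]):
    if hh[3]>=0 and len(q)>8: 
        M=q.reshape(-1,2).mean(0); print('hole',M,onz(d,M,16),onz(d,M,8))
u=np.array([np.cos(np.arctan(k[0])),np.sin(np.arctan(k[0]))]);pr=P@u; print('ends',pr.min(),pr.max(), 'mid',(pr.min()+pr.max())/2*u+ np.array([-u[1],u[0]])*(C@np.array([-u[1],u[0]])).mean())
# height check using eye hole in top
X,er=tri((d,(258.2,239)),(s,(236.5,298.5))); print(X,er)
E
```

```text
[ 243  171   30   84 1447]
((510.0456848144531, 328.21954345703125), (42.27293395996094, 125.38534545898438), 76.81317138671875)
yaw -11.848372257893391
x range 447.21545 574.49536
hole [257.79661017 240.37288136] [548.59149865 319.61813741  16.        ] [552.3867271  318.65586749   8.        ]
ends 369.19403362684005 494.6111123322138 mid [509.96507096 327.27741842]
[544.60675319 321.14164488  20.59043948] [np.float64(0.16710334432010482), np.float64(0.16710334432008894)]
```

Request:
send_rows(
  commands=[
    {"translation": [0.08,-0.03,-0.1],"twist": [0,0,0.07]},
    {"translation": [0.16,-0.06,-0.2],"twist": [0,0,0.07]},
    {"translation": [0.24,-0.09,-0.3],"twist": [0,0,0.07]},
    {"translation": [0.32,-0.12,-0.4],"twist": [0,0,0.07]},
    {"translation": [0.41,-0.15,-0.5],"twist": [0,0,0.07]},
    {"translation": [0.41,-0.15,-0.6],"twist": [0,0,0.07]},
    {"translation": [0.41,-0.15,-0.7],"twist": [0,0,0.07]},
    {"translation": [0.41,-0.15,-0.8],"twist": [0,0,0.07]},
    {"translation": [0.41,-0.15,-0.9],"twist": [0,0,0.07]},
    {"translation": [0.41,-0.15,-1],"twist": [0,0,0.07]},
  ],
)

```text
t: 4.2
ee_pos: [491.0, 331.8, 303.9]
orientation: [-0.325, -3.125, 0.0]
ft_force: [0.3, 0.0, 0.6]
width: 87.5
```

Request:
send_rows(
  commands=[
    {"translation": [0,0,-0.1],"twist": [0,0,0]},
    {"translation": [0,0,-0.2],"twist": [0,0,0]},
    {"translation": [0,0,-0.3],"twist": [0,0,0]},
    {"translation": [0,0,-0.4],"twist": [0,0,0]},
    {"translation": [0,0,-0.5],"twist": [0,0,0]},
    {"translation": [0,0,-0.6],"twist": [0,0,0]},
    {"translation": [0,0,-0.7],"twist": [0,0,0]},
    {"translation": [0,0,-0.8],"twist": [0,0,0]},
    {"translation": [0,0,-0.9],"twist": [0,0,0]},
    {"translation": [0,0,-1],"twist": [0,0,0]},
  ],
)

```text
t: 5.2
ee_pos: [491.2, 331.7, 203.8]
orientation: [0.326, 3.125, 0.0]
ft_force: [-0.3, -0.7, 0.5]
width: 87.7
```

```bash
python3 - <<'E'
from h import *
d=snap('wrist','w2'); o=ctrl.get_obs(); print(o['t'],o['ee_pos'],R.from_rotvec(o['orientation']).as_matrix().round(3).tolist())
h=cv2.cvtColor(d['img'],cv2.COLOR_RGB2HSV); m=((h[:,:,0]>100)&(h[:,:,0]<130)&(h[:,:,1]>120)).astype(np.uint8)
n,l,st,c=cv2.connectedComponentsWithStats(m)
i=1+np.argmax(st[1:,4]); ys,xs=np.where(l==i); print(st[i])
for y in range(ys.min()+3,ys.max(),12):
    r=xs[ys==y]; a,b=onz(d,(r.min(),y),16),onz(d,(r.max(),y),16); print(y,r.min(),r.max(),a[:2].round(1),b[:2].round(1),((a+b)/2)[:2].round(1))
T=np.array(d['cam_to_world']); g=o['ee_pos']-[0,0,169]; print('graspproj',proj(d,[g]))
E
```

```text
5.25 [490.72446987 331.32330894 202.39894667] [[-0.978, 0.206, -0.002], [0.206, 0.978, -0.001], [0.001, -0.002, -1.0]]
[ 227  169   64  121 4982]
172 237 278 [447.1 327.2] [452.3 351.8] [449.7 339.5]
184 237 278 [454.5 325.5] [459.8 350.4] [457.2 337.9]
196 238 278 [462.3 324.3] [467.5 348.9] [464.9 336.6]
208 238 278 [470.1 322.5] [475.3 347.4] [472.7 335. ]
220 239 278 [478.2 321.3] [483.4 345.9] [480.8 333.6]
232 239 277 [486.4 319.4] [491.5 343.7] [489.  331.5]
244 239 276 [494.8 317.4] [499.9 341.4] [497.3 329.4]
256 239 277 [503.4 315.4] [508.7 340.4] [506.1 327.9]
268 240 277 [512.5 314.1] [517.7 338.7] [515.1 326.4]
280 237 278 [521.1 309.9] [527.  337.6] [524.1 323.8]
graspproj [[258.26146082 246.9569613 ]]
```

Request:
send_rows(
  commands=[
    {"translation": [0,0,-0.06],"twist": [0,0,0]},
    {"translation": [0,0,-0.12],"twist": [0,0,0]},
    {"translation": [0,0,-0.18],"twist": [0,0,0]},
    {"translation": [0,0,-0.18],"twist": [0,0,0]},
    {"translation": [0,0,-0.18],"twist": [0,0,0]},
    {"translation": [0,0,-0.18],"twist": [0,0,0]},
    {"translation": [0,0,-0.18],"twist": [0,0,0]},
    {"translation": [0,0,-0.18],"twist": [0,0,0]},
    {"translation": [0,0,-0.18],"twist": [0,0,0]},
    {"translation": [0,0,-0.18],"twist": [0,0,0]},
  ],
)

```text
t: 6.25
ee_pos: [491.2, 331.7, 186.8]
orientation: [0.326, 3.125, 0.0]
ft_force: [0.4, -0.1, -0.2]
width: 87.8
```

Request:
send_rows(
  commands=[
    {"translation": [0,0,0],"twist": [0,0,0]},
    {"translation": [0,0,0],"twist": [0,0,0]},
    {"translation": [0,0,0],"twist": [0,0,0]},
    {"translation": [0,0,0],"twist": [0,0,0]},
    {"translation": [0,0,0],"twist": [0,0,0]},
    {"translation": [0,0,0],"twist": [0,0,0]},
    {"translation": [0,0,0],"twist": [0,0,0]},
    {"translation": [0,0,0],"twist": [0,0,0]},
    {"translation": [0,0,0],"twist": [0,0,0]},
    {"translation": [0,0,0],"twist": [0,0,0]},
  ],
  grip=1,
)

```text
t: 7.25
ee_pos: [491.2, 331.7, 186.7]
orientation: [0.326, 3.125, 0.0]
ft_force: [0.8, 0.5, 0.0]
width: 27.8
```

Request:
send_rows(
  commands=[
    {"translation": [0,0,0.05],"twist": [0,0,0]},
    {"translation": [0,0,0.15],"twist": [0,0,0]},
    {"translation": [0,0,0.25],"twist": [0,0,0]},
    {"translation": [0,0,0.35],"twist": [0,0,0]},
    {"translation": [0,0,0.45],"twist": [0,0,0]},
    {"translation": [0,0,0.55],"twist": [0,0,0]},
    {"translation": [0,0,0.65],"twist": [0,0,0]},
    {"translation": [0,0,0.8],"twist": [0,0,0]},
    {"translation": [0,0,0.9],"twist": [0,0,0]},
    {"translation": [0,0,1],"twist": [0,0,0]},
  ],
)

```text
t: 8.25
ee_pos: [491.3, 331.7, 287.8]
orientation: [0.326, 3.124, 0.001]
ft_force: [0.4, 0.5, -0.0]
width: 27.9
```

Request:
send_rows(
  commands=[
    {"translation": [0,-0.05,0.1],"twist": [0,0,0]},
    {"translation": [0.05,-0.15,0.2],"twist": [0,0,0.06]},
    {"translation": [0.1,-0.25,0.3],"twist": [0,0,0.12]},
    {"translation": [0.15,-0.35,0.4],"twist": [0,0,0.18]},
    {"translation": [0.2,-0.45,0.5],"twist": [0,0,0.24]},
    {"translation": [0.25,-0.55,0.6],"twist": [0,0,0.3]},
    {"translation": [0.3,-0.65,0.7],"twist": [0,0,0.36]},
    {"translation": [0.35,-0.75,0.8],"twist": [0,0,0.42]},
    {"translation": [0.4,-0.85,0.9],"twist": [0,0,0.48]},
    {"translation": [0.4,-0.95,1],"twist": [0,0,0.54]},
  ],
)

```text
t: 9.25
ee_pos: [531.5, 235.8, 387.4]
orientation: [-0.099, 3.14, -0.0]
ft_force: [0.4, 0.5, -1.7]
width: 27.5
```

Request:
send_rows(
  commands=[
    {"translation": [0.03,-0.1,0.1],"twist": [0,0,0]},
    {"translation": [0.06,-0.2,0.2],"twist": [0,0,0]},
    {"translation": [0.09,-0.3,0.3],"twist": [0,0,0]},
    {"translation": [0.12,-0.4,0.3],"twist": [0,0,0]},
    {"translation": [0.15,-0.5,0.3],"twist": [0,0,0]},
    {"translation": [0.18,-0.6,0.3],"twist": [0,0,0]},
    {"translation": [0.21,-0.7,0.3],"twist": [0,0,0]},
    {"translation": [0.24,-0.8,0.3],"twist": [0,0,0]},
    {"translation": [0.27,-0.9,0.3],"twist": [0,0,0]},
    {"translation": [0.3,-1,0.3],"twist": [0,0,0]},
  ],
)

```text
t: 10.25
ee_pos: [561.5, 135.8, 416.5]
orientation: [0.098, -3.14, 0.0]
ft_force: [-0.1, 0.1, -0.9]
width: 27.6
```

```bash
python3 - <<'E'
from h import *
o=ctrl.get_obs(); print(o['t'],o['ee_pos'],o['qpos'].round(2),R.from_rotvec(o['orientation']).as_matrix().round(3).tolist())
ims=[]
for n in('wrist','top','side'): ims.append(snap(n,n[0]+'3')['img'])
w=cv2.resize(ims[0][130:,100:420],None,fx=1.6,fy=1.6)
t=cv2.resize(ims[1][110:190,160:260],None,fx=4,fy=4,interpolation=2); s=cv2.resize(ims[2][160:285,170:270],None,fx=3,fy=3,interpolation=2)
c=np.zeros((600,800,3),np.uint8)
print(w.shape,s.shape,t.shape)
c[:320,:400]=t; c[:375,400:700]=s; w=cv2.resize(ims[0][190:384,130:390],(390,291)[:2]) ; c[320:600,:390]=w[:280]
cv2.imwrite('pics/c3.png',c[:,:,::-1])
E
```

```text
10.25 [561.46131801 135.82223792 416.48475784] [ 0.22  0.34  1.73 -0.    1.07 -1.42] [[-0.998, -0.062, -0.0], [-0.062, 0.998, -0.0], [0.0, -0.0, -1.0]]
(406, 512, 3) (375, 300, 3) (320, 400, 3)
```

View pics/c3.png

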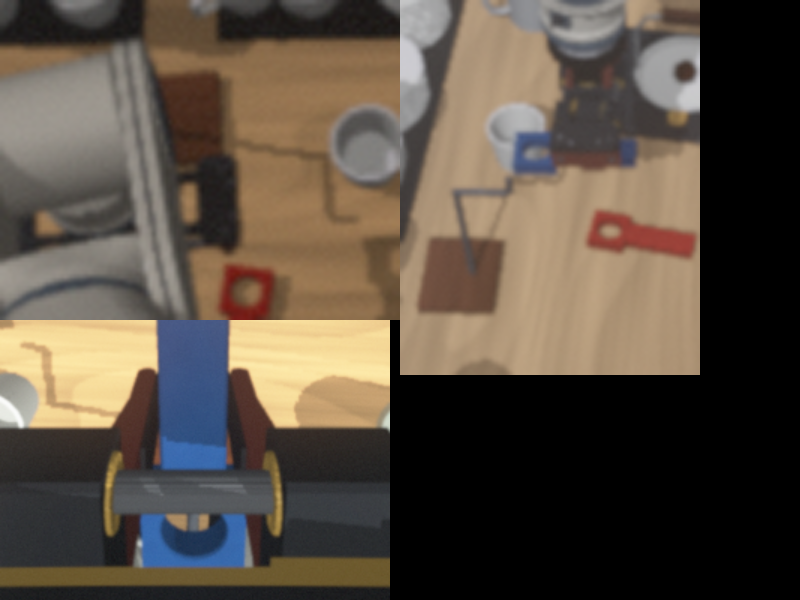

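```bash
python3 - <<'E'
from h import *
w=load('w3');s=load('s3');t0=load('top0')
E=[621.3,139.5,237.8]; print('eye pred side',proj(s,[E]),'seen 215,210.7; wrist',proj(w,[E]))
print('tip via wrist at 198',onz(w,(258.7,324.7),198), 'at 190',onz(w,(258.7,324.7),190))
for nm,p in(('tip',(206.8,219.5)),):
  o,v=ray(s,p); k=(141.2-o[1])/v[1]; print('side ray at y=141.2',o+k*v)
  o,v=ray(t0,(196,147)); k=(198-o[2])/v[2]; print('top ray at z=198',o+k*v)
print('proj tip',proj(s,[[652.5,141,198],[652.5,141,170],[715,145,170]]),proj(t0,[[652.5,141,198],[715,145,170],[715,145,14]]))
E
```

```text
eye pred side [[215.17059952 211.09841848]] seen 215,210.7; wrist [[258.74682867 321.50418071]]
tip via wrist at 198 [659.32277535 141.92786255 198.        ] at 190 [666.43858549 142.38929912 190.        ]
side ray at y=141.2 [651.81804547 141.2        194.65492651]
top ray at z=198 [651.58855096 139.37636872 198.        ]
proj tip [[206.49566133 218.79510041]
 [207.3509325  224.11812842]
 [188.1480602  224.04855545]] [[195.51537666 146.74340258]
 [195.86270525 131.27532606]
 [202.00854741 143.95132746]]
```

```bash
cat > path.py <<'E'
import numpy as np
# L-hook in plane (u,z) rel. corner axis (0,170); fob eye centre c, tilt th
a=np.linspace(0,28,57); b=np.linspace(0,60,121)
ax=np.vstack([np.c_[0*a,a-0],np.c_[b,0*b]])
def clear(c,th):
    d=np.array([np.cos(th),np.sin(th)]);n=np.array([-np.sin(th),np.cos(th)])
    p=(ax-c); P=np.c_[p@d,p@n]; m=1e9
    for lo,hi in((-110,-14),(14,23)):
        q=np.maximum(np.maximum([lo,-8]-P,P-[hi,8]),0); m=min(m,np.linalg.norm(q,axis=1).min())
    # inside?: centre line must cross slot
    return m-4
if __name__=='__main__':
    from scipy.optimize import minimize
    for deg in range(0,91,15):
        th=np.radians(deg); best=max(((clear(np.array([u,z]),th),u,z) for u in np.arange(-6,24,1) for z in np.arange(-10,26,1) if np.linalg.norm([u,z])<24 and (deg>20 or abs(u)<10)),key=lambda r:r[0]-0.02*np.hypot(r[1],r[2])); print(deg,np.round(best,1))
E
python3 path.py
```

```text
0 [10.  0. 22.]
15 [ 7.7 -1.  23. ]
30 [ 5.8 -2.  23. ]
45 [4.2 4.  4. ]
60 [4.6 9.  1. ]
75 [ 7.5 16.   0. ]
90 [10. 22.  0.]
```

```bash
python3 - <<'E'
from path import *
from scipy.interpolate import PchipInterpolator as I
k=[0,15,30,45,60,70]; fu=I(k,[0,0,1,4,9,14]); fz=I(k,[20,16,9.5,4,1,0])
for t in range(0,71,5):
    th=np.radians(t); c=np.array([fu(t),fz(t)]); d=np.array([np.cos(th),np.sin(th)]);n=np.array([-np.sin(th),np.cos(th)])
    p=c-59.8*d+178.7*n; x=653.5+p[0]*.998; print(t,'clr',clear(c,th).round(1),'tcp',np.round([x,135.8+(x-561.5)*.062,170+p[1]],1),'rot/0.5',(th/.5*np.array([.062,-.998])).round(3))
E
```

```text
0 clr 8.0 tcp [593.8 137.8 368.7] rot/0.5 [ 0. -0.]
5 clr 8.2 tcp [578.5 136.9 361.7] rot/0.5 [ 0.011 -0.174]
10 clr 8.1 tcp [563.8 135.9 353.2] rot/0.5 [ 0.022 -0.348]
15 clr 7.5 tcp [549.7 135.1 343.1] rot/0.5 [ 0.032 -0.523]
20 clr 6.3 tcp [536.6 134.3 331.5] rot/0.5 [ 0.043 -0.697]
25 clr 4.9 tcp [524.6 133.5 318.4] rot/0.5 [ 0.054 -0.871]
30 clr 4.4 tcp [513.6 132.8 304.4] rot/0.5 [ 0.065 -1.045]
35 clr 4.3 tcp [504.  132.2 289.6] rot/0.5 [ 0.076 -1.219]
40 clr 4.3 tcp [495.9 131.7 274. ] rot/0.5 [ 0.087 -1.393]
45 clr 4.2 tcp [489.2 131.3 258.1] rot/0.5 [ 0.097 -1.568]
50 clr 4.3 tcp [483.9 131.  241.8] rot/0.5 [ 0.108 -1.742]
55 clr 4.5 tcp [480.2 130.8 225.3] rot/0.5 [ 0.119 -1.916]
60 clr 4.6 tcp [478.2 130.6 208.6] rot/0.5 [ 0.13 -2.09]
65 clr 5.1 tcp [477.9 130.6 191.7] rot/0.5 [ 0.141 -2.264]
70 clr 6.4 tcp [479.5 130.7 174.9] rot/0.5 [ 0.151 -2.439]
```

Request:
send_rows(
  commands=[
    {"translation": [0.03,0,0],"twist": [0,0,0]},
    {"translation": [0.08,0,0],"twist": [0,0,0]},
    {"translation": [0.14,0.01,0],"twist": [0,0,0]},
    {"translation": [0.2,0.01,0],"twist": [0,0,0]},
    {"translation": [0.26,0.02,-0.05],"twist": [0,0,0]},
    {"translation": [0.32,0.02,-0.1],"twist": [0,0,0]},
    {"translation": [0.32,0.02,-0.16],"twist": [0,0,0]},
    {"translation": [0.32,0.02,-0.16],"twist": [0,0,0]},
    {"translation": [0.32,0.02,-0.16],"twist": [0,0,0]},
    {"translation": [0.32,0.02,-0.16],"twist": [0,0,0]},
  ],
)

```text
t: 11.4
ee_pos: [593.1, 138.7, 400.8]
orientation: [-0.098, 3.14, 0.0]
ft_force: [0.4, 0.6, 0.6]
width: 27.7
```

```bash
python3 - <<'E'
from h import *
o=ctrl.get_obs(); print(o['t'],o['ee_pos'])
w=snap('wrist','w4'); s=snap('side','s4')
c=np.zeros((450,800,3),np.uint8)
c[:450,:400]=cv2.resize(w['img'][275:365,218:298],(400,450)); c[:450,400:]=cv2.resize(s['img'][180:270,170:250],(400,450),interpolation=2)
print('tip side',proj(s,[[653.5,141.2,198]]),'eye',proj(s,[o['ee_pos']+[59.7,3.7,-178.7]]),'wrist tip',proj(w,[[653.5,141.2,198],[653.5,141.2,170]]),'eye top/bot',proj(w,[o['ee_pos']+[59.7,3.7,-170.7],o['ee_pos']+[59.7,3.7,-186.7]]))
cv2.imwrite('pics/c4.png',c[:,:,::-1])
E
```

```text
11.4 [593.13045618 138.65304586 400.77697384]
tip side [[206.17691032 218.82747557]] eye [[205.5695906  214.41595603]] wrist tip [[257.14834437 299.07626678]
 [257.25849619 277.98151228]] eye top/bot [[258.79978433 330.224717  ]
 [258.74723409 313.10003198]]
```

View pics/c4.png

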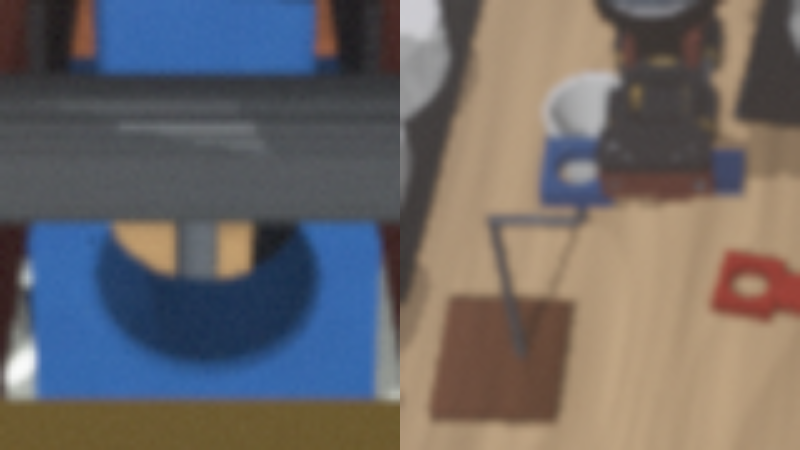

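Request:
send_rows(
  commands=[
    {"translation": [0,-0.01,-0.03],"twist": [0,0,0]},
    {"translation": [0,-0.01,-0.07],"twist": [0,0,0]},
    {"translation": [0,-0.01,-0.11],"twist": [0,0,0]},
    {"translation": [0,-0.01,-0.15],"twist": [0,0,0]},
    {"translation": [0,-0.01,-0.19],"twist": [0,0,0]},
    {"translation": [0,-0.01,-0.23],"twist": [0,0,0]},
    {"translation": [0,-0.01,-0.27],"twist": [0,0,0]},
    {"translation": [0,-0.01,-0.3],"twist": [0,0,0]},
    {"translation": [0,-0.01,-0.32],"twist": [0,0,0]},
    {"translation": [0,-0.01,-0.32],"twist": [0,0,0]},
  ],
)

```text
t: 12.5
ee_pos: [593.2, 137.7, 368.3]
orientation: [0.098, -3.14, 0.0]
ft_force: [0.0, 0.3, -1.3]
width: 27.8
```

Request:
send_rows(
  commands=[
    {"translation": [-0.077,-0.004,-0.033],"twist": [0.005,-0.087,0]},
    {"translation": [-0.153,-0.009,-0.07],"twist": [0.011,-0.174,0]},
    {"translation": [-0.227,-0.014,-0.11],"twist": [0.016,-0.261,0]},
    {"translation": [-0.3,-0.019,-0.155],"twist": [0.022,-0.348,0]},
    {"translation": [-0.372,-0.023,-0.203],"twist": [0.027,-0.436,0]},
    {"translation": [-0.441,-0.027,-0.256],"twist": [0.032,-0.523,0]},
    {"translation": [-0.508,-0.031,-0.312],"twist": [0.038,-0.61,0]},
    {"translation": [-0.572,-0.035,-0.372],"twist": [0.043,-0.697,0]},
    {"translation": [-0.634,-0.039,-0.435],"twist": [0.049,-0.784,0]},
    {"translation": [-0.692,-0.043,-0.503],"twist": [0.054,-0.871,0]},
  ],
)

```text
t: 13.5
ee_pos: [523.9, 133.4, 318.6]
orientation: [-0.084, 2.702, 0.019]
ft_force: [0.1, -0.4, -0.7]
width: 27.4
```

Request:
send_rows(
  commands=[
    {"translation": [-0.057,-0.004,-0.069],"twist": [0.005,-0.087,0]},
    {"translation": [-0.11,-0.007,-0.14],"twist": [0.011,-0.174,0]},
    {"translation": [-0.16,-0.01,-0.213],"twist": [0.016,-0.261,0]},
    {"translation": [-0.206,-0.013,-0.288],"twist": [0.022,-0.348,0]},
    {"translation": [-0.249,-0.016,-0.365],"twist": [0.027,-0.436,0]},
    {"translation": [-0.287,-0.018,-0.444],"twist": [0.032,-0.523,0]},
    {"translation": [-0.322,-0.02,-0.523],"twist": [0.038,-0.61,0]},
    {"translation": [-0.354,-0.022,-0.603],"twist": [0.043,-0.697,0]},
    {"translation": [-0.383,-0.024,-0.684],"twist": [0.049,-0.784,0]},
    {"translation": [-0.407,-0.025,-0.766],"twist": [0.054,-0.871,0]},
  ],
)

```text
t: 14.5
ee_pos: [531.5, 129.5, 354.5]
orientation: [-0.08, 2.387, 0.036]
ft_force: [-1.1, -0.0, -2.2]
width: 22.8
```

```bash
python3 - <<'E'
from h import *
o=ctrl.get_obs(); print(o['t'],o['ee_pos'],o['qpos'].round(2),o['ft_force'])
E
```

```text
14.5 [531.53955434 129.48396443 354.47222255] [ 0.24  0.32  2.05 -1.31  0.12 -0.13] [-1.13405767 -0.00668154 -2.1974013 ]
```

```bash
python3 - <<'E'
from h import *
w=snap('wrist','w5'); s=snap('side','s5'); t=snap('top','t5')
c=np.zeros((600,800,3),np.uint8)
c[:300,:400]=cv2.resize(w['img'],(400,300)); c[:450,400:]=cv2.resize(s['img'][170:305,165:285],(400,450),interpolation=2); c[300:,:400]=cv2.resize(t['img'][100:220,140:300],(400,300),interpolation=2)
cv2.imwrite('pics/c5.png',c[:,:,::-1])
E
```

```text
(no output)
```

View pics/c5.png

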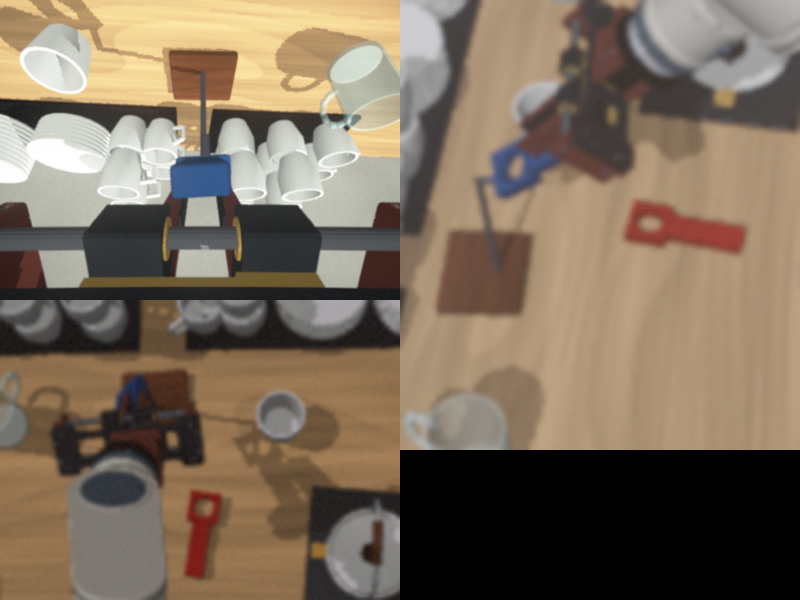

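```bash
python3 - <<'E'
from h import *
w=load('w5'); s=load('s5'); t=load('t5')
c=np.zeros((600,800,3),np.uint8)
c[:300,:400]=cv2.resize(t['img'][125:185,155:235],(400,300),interpolation=2); c[:600,400:]=cv2.resize(s['img'][190:250,185:225],(400,600),interpolation=2); c[300:,:400]=cv2.resize(w['img'][180:300,176:336],(400,300),interpolation=2)
cv2.imwrite('pics/c6.png',c[:,:,::-1])
o=ctrl.get_obs(); M=R.from_rotvec(o['orientation']).as_matrix(); print(M.round(3))
g=o['ee_pos']+M[:,2]*163; tip=o['ee_pos']+M[:,2]*182; print('grasp',g,'tips',tip,'side',proj(s,[g,tip]),'top',proj(t,[g,tip]),'wrist',proj(w,[g,tip,[654,141,198],[654,141,170],[715,145,170]]),'sidehook',proj(s,[[654,141,198],[654,141,170]]))
E
```

```text
[[-0.715 -0.069  0.695]
 [-0.045  0.998  0.053]
 [-0.697  0.006 -0.717]]
grasp [651.67455441 139.27897082 245.09892871] tips [664.88845412 140.27821518 231.48296876] side [[205.346343   209.05742352]
 [201.57964989 211.82903841]] top [[193.83093236 142.99532761]
 [194.23837783 140.23676484]] wrist [[261.07129501 275.03599965]
 [260.8493352  258.87528864]
 [262.71057378 205.36255693]
 [262.24837668 171.28061729]
 [261.23671149 209.45836575]] sidehook [[206.03204401 218.76997111]
 [206.8941392  224.09303514]]
```

View pics/c6.png

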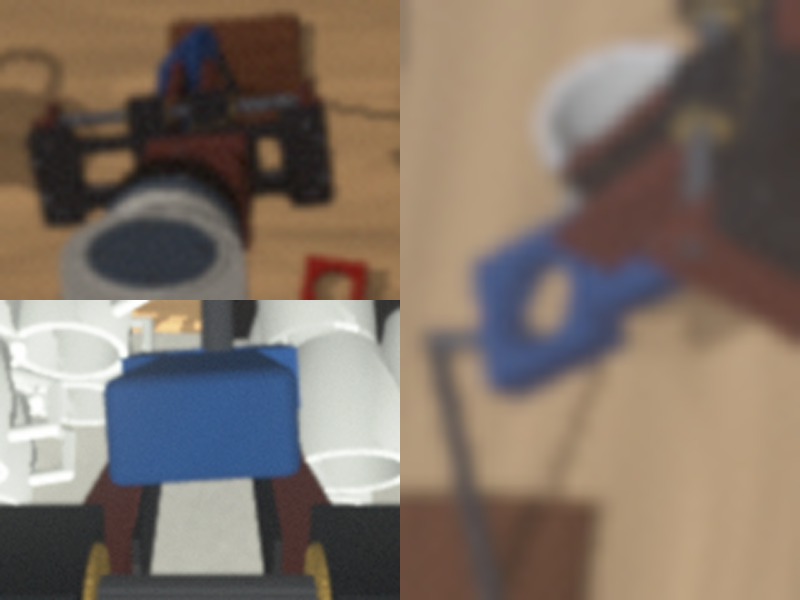

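```bash
cat > fit.py <<'E'
from h import *
from scipy.optimize import minimize
def box(x0,x1,w,h): return np.array([[x,y,z] for x in(x0,x1) for y in(-w,w) for z in h])
H=box(-45,37,14,(0,16)); Eb=box(37,83,23,(0,16)); a=np.linspace(0,2*np.pi,25)
def ring(z): return np.c_[60+14*np.cos(a),14*np.sin(a),0*a+z]
S=4
def sil(d,p,shape,off):
    Rm=R.from_rotvec(p[3:]).as_matrix(); f=lambda X:((proj(d,X@Rm.T+p[:3])-off)*S*4).astype(np.int32)
    m=np.zeros(shape,np.uint8)
    for B in(H,Eb): cv2.fillConvexPoly(m,cv2.convexHull(f(B)),1,shift=2)
    r1=np.zeros_like(m);r2=np.zeros_like(m); cv2.fillPoly(r1,[f(ring(0))],1,shift=2); cv2.fillPoly(r2,[f(ring(16))],1,shift=2); m[(r1&r2)>0]=0
    return m
def prep(d,x,y,w,h):
    im=cv2.resize(d['img'][y:y+h,x:x+w],None,fx=S,fy=S,interpolation=1); hs=cv2.cvtColor(im,cv2.COLOR_RGB2HSV).astype(int)
    blue=(abs(hs[...,0]-112)<14)&(hs[...,1]>110)&(hs[...,2]>50)
    bg=(~blue)&(im.astype(int).sum(2)>330)   # bright wood / cups: fob cannot cover
    return d,np.array([x-.0,y-.0]),blue,bg
def cost(p,V):
    c=0
    for d,off,bl,bg,wt in V:
        m=sil(d,p,bl.shape,off)>0; c+=wt*((m&bg).sum()+(bl&~m).sum())/bl.sum()
    return c
def fit(V,starts):
    best=None
    for p0 in starts:
        for k in range(3):
            sx=np.vstack([p0]+[p0+np.eye(6)[i]*([12,12,12,.3,.3,.3][i])*(1-2*(k%2)) for i in range(6)])
            r=minimize(cost,p0,args=(V,),method='Nelder-Mead',options=dict(initial_simplex=sx,maxiter=400)); p0=r.x
        if best is None or r.fun<best.fun: best=r
    return best
E
cat > f5.py <<'E'
from fit import *
w=load('w5');s=load('s5');t=load('t5')
V=[prep(w,200,180,110,90)+(1,),prep(s,180,190,60,60)+(1.,),prep(t,170,120,50,40)+(.5,)]
print([v[2].sum() for v in V])
o,v=ray(w,(256,231)); tail=o+v*102; print('cam',o,'tail',tail,'dir',v)
x=v; st=[]
for roll in np.radians([-60,-30,0,30,60]):
    y=np.cross([0,0,1],x); y/=np.linalg.norm(y); z=np.cross(x,y); M=np.c_[x,y,z]@R.from_rotvec([roll,0,0]).as_matrix()
    st.append(np.r_[tail+45*x-8*M[:,2],R.from_matrix(M).as_rotvec()])
st=sorted(st,key=lambda p:cost(p,V))[:3]
b=fit(V,st); p=b.x; M=R.from_rotvec(p[3:]).as_matrix()
print(b.fun,[cost(p,[v]) for v in V]); print('origin',p[:3].round(1),'\n',M.round(2)); print('eye',(p[:3]+M@[60,0,8]).round(1),'tail',(p[:3]+M@[-45,0,8]).round(1))
np.save('p5.npy',p)
E
time python3 f5.py
```

```text
[np.int64(56339), np.int64(44), np.int64(497)]
cam [488.18472803 126.29892321 285.76839918] tail [582.19532757 132.0574064  246.61680859] dir [ 0.92167254  0.05645572 -0.38383912]
1.5911007069218965 [np.float64(0.4320097978309874), np.float64(0.6590909090909091), np.float64(0.5)]
origin [584.4 129.2 263.7] 
 [[ 0.73  0.29  0.62]
 [ 0.29  0.68 -0.67]
 [-0.61  0.67  0.41]]
eye [633.4 141.5 230.2] tail [556.4 110.6 294.6]
real	0m8.446s
user	0m8.507s
sys	0m0.164s
```

```bash
python3 - <<'E'
from h import *
s=load('s5');t=load('t5')
for im,pts in((s['img'],[(195,217),(197,226),(205,223),(209,218)]),(t['img'],[(190,140),(195,134)])):
    for x,y in pts: print(im[y,x],cv2.cvtColor(im[y:y+1,x:x+1],cv2.COLOR_RGB2HSV)[0,0])
E
sed -i "s/blue=.*/blue=(abs(hs[...,0]-114)<14)\&(hs[...,1]>75)\&(hs[...,2]>50)/" fit.py; python3 f5.py
```

```text
[ 72  88 127] [111 110 127]
[ 71  85 122] [112 107 122]
[67 73 98] [114  81  98]
[ 69  81 115] [112 102 115]
[61 35 31] [  4 125  61]
[29 40 62] [110 136  62]
[np.int64(61977), np.int64(1605), np.int64(743)]
cam [488.18472803 126.29892321 285.76839918] tail [582.19532757 132.0574064  246.61680859] dir [ 0.92167254  0.05645572 -0.38383912]
0.5332907913874364 [np.float64(0.0377720767381448), np.float64(0.2660436137071651), np.float64(0.2294751009421265)]
origin [617.1 136.2 216.6] 
 [[ 0.86 -0.13  0.5 ]
 [ 0.1   0.99  0.09]
 [-0.51 -0.03  0.86]]
eye [672.5 142.7 193.1] tail [582.5 132.5 246.2]
```

```bash
python3 - <<'E'
from fit import *
o=ctrl.get_obs(); print(o['t'],o['ee_pos'].round(1),o['qpos'].round(3),o['qvel'].round(3),o['ft_force'].round(2),o['width'],o['orientation'])
w=snap('wrist','w6');s=snap('side','s6')
for n in('w','s'): print(np.abs(load(n+'5')['img'].astype(int)-load(n+'6')['img']).mean((0,1)))
V=[prep(w,200,180,110,90)+(1,),prep(s,180,190,60,60)+(1.,)]
b=fit(V,[np.load('p5.npy')]); p=b.x; M=R.from_rotvec(p[3:]).as_matrix()
print(b.fun,[cost(p,[v]) for v in V]); print('origin',p[:3].round(1),'\n',M.round(2)); print('eye',(p[:3]+M@[60,0,8]).round(1),'tail',(p[:3]+M@[-45,0,8]).round(1))
E
```

```text
14.65 [538.3 130.7 361.9] [ 0.244  0.314  2.032 -1.311  0.121 -0.132] [-0.001  0.008 -0.007 -0.    -0.001  0.003] [-0.53 -0.22 -0.4 ] 3.7092874981241644 [-0.07849483  2.36883175  0.04077203]
[29.34735107 28.52591451 25.03323364]
[0.90905253 0.85193888 0.77490234]
2.451888489208633 [np.float64(1.0), np.float64(1.451888489208633)]
origin [616.4 157.9 163.1] 
 [[ 0.62  0.28  0.73]
 [ 0.17  0.86 -0.48]
 [-0.76  0.42  0.49]]
eye [659.6 164.2 121.2] tail [594.2 146.5 201.4]
```

```bash
python3 - <<'E'
from fit import *
w=snap('wrist','w7');s=snap('side','s7');t=snap('top','t7')
for nm,d in(('w',w),('s',s),('t',t)):
    hs=cv2.cvtColor(d['img'],cv2.COLOR_RGB2HSV).astype(int); m=((abs(hs[...,0]-114)<14)&(hs[...,1]>75)&(hs[...,2]>50)).astype(np.uint8)
    n,l,st,c=cv2.connectedComponentsWithStats(m)
    for i in range(1,n):
        if st[i][4]>15: print(nm,st[i],c[i].round(1))
    print(np.abs(load(nm+'6')['img'].astype(int)-d['img']).mean() if nm!='t' else '')
c=np.zeros((600,800,3),np.uint8)
c[:400,:400]=cv2.resize(w['img'][:,64:448],(400,400)); c[:600,400:]=cv2.resize(s['img'][190:310,165:245],(400,600),interpolation=2); c[400:,:400]=cv2.resize(t['img'][110:190,130:290],(400,200),interpolation=2)
cv2.imwrite('pics/c7.png',c[:,:,::-1])
E
```

```text
w [ 263    0   66  109 3806] [296.2  52.2]
8.225418090820312
s [485   0  27  40 916] [499.9  19.1]
s [467  48  34  40 836] [481.3  66.4]
s [196 252  36  13 254] [212.8 259.3]
0.7388966878255209
t [332 245  18  20 258] [339.9 253.6]
```

View pics/c7.png

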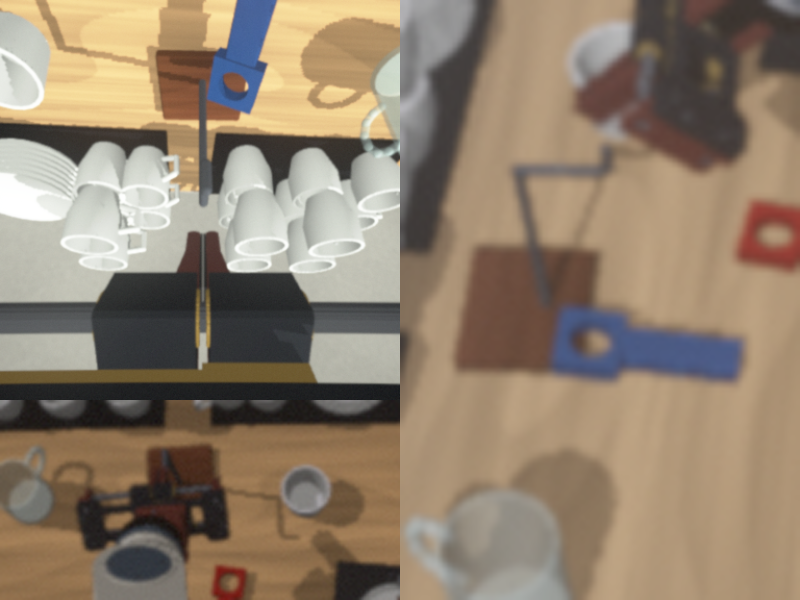

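Request:
send_rows(
  commands=[
    {"translation": [-0.05,0,0.2],"twist": [0,0.1,0]},
    {"translation": [-0.1,0,0.4],"twist": [0,0.2,0]},
    {"translation": [-0.1,0,0.6],"twist": [0,0.3,0]},
    {"translation": [-0.1,0,0.6],"twist": [-0.01,0.4,0]},
    {"translation": [-0.1,0,0.6],"twist": [-0.02,0.5,0]},
    {"translation": [-0.1,0,0.6],"twist": [-0.03,0.6,0]},
    {"translation": [-0.1,0,0.6],"twist": [-0.04,0.7,0]},
    {"translation": [-0.1,0,0.6],"twist": [-0.05,0.8,0]},
    {"translation": [-0.1,0,0.6],"twist": [-0.054,0.871,0]},
    {"translation": [-0.1,0,0.6],"twist": [-0.054,0.871,0]},
  ],
  grip=-1,
)

```text
t: 15.9
ee_pos: [528.4, 130.6, 421.0]
orientation: [-0.09, 2.807, 0.027]
ft_force: [0.8, 0.9, -0.3]
width: 77.0
```

```bash
cat > fs.py <<'E'
from fit import *
import sys
o=ctrl.get_obs(); print(o['t'],o['ee_pos'].round(1),o['qpos'].round(4).tolist(),R.from_rotvec(o['orientation']).as_matrix().round(3).tolist())
E
cat fs.py > f8.py; cat >> f8.py <<'E'
s=snap('side','s8');w=snap('wrist','w8');t=snap('top','t8')
for nm,d in(('w',w),('s',s),('t',t)):
    hs=cv2.cvtColor(d['img'],cv2.COLOR_RGB2HSV).astype(int); m=((abs(hs[...,0]-114)<14)&(hs[...,1]>75)&(hs[...,2]>50)).astype(np.uint8)
    n,l,st,c=cv2.connectedComponentsWithStats(m)
    for i in range(1,n):
        if st[i][4]>60: print(nm,st[i],c[i].round(1))
# side: eye ctr panel (590,340)->(203,258); tail (742,360)->(233.4,262)
e=onz(s,(203,258),22); q=onz(s,(233.4,262),10); print('eye',e,'tail',q)
E
python3 f8.py
```

```text
15.9 [528.4 130.6 421. ] [0.2314, 0.2319, 1.887, -0.0723, 0.6936, -1.3555] [[-0.943, -0.065, 0.326], [-0.059, 0.998, 0.029], [-0.327, 0.008, -0.945]]
w [ 267  103   33   88 1768] [285.4 148. ]
s [486   0  26  40 899] [500.1  19.1]
s [480  49  21  39 367] [488.3  68. ]
s [196 252  36  13 253] [212.8 259.3]
t [332 244  19  19 242] [340.  253.2]
eye [676.84154366 176.65913634  22.        ] tail [571.61762843 177.90547175  10.        ]
```

```bash
cat > f9.py <<'E'
from fit import *
w=load('w8');s=load('s8')
V=[prep(w,255,90,55,110)+(1,),prep(s,188,242,54,32)+(1.,)]
print([v[2].sum() for v in V])
st=[np.r_[616.,177,6,R.from_euler('zyx',[z,-.1,0]).as_rotvec()] for z in(-.1,0.1)]
b=fit(V,st); p=b.x; M=R.from_rotvec(p[3:]).as_matrix()
print(b.fun,[cost(p,[v]) for v in V]); print('origin',p[:3].round(1),'\n',M.round(3)); print('eye',(p[:3]+M@[60,0,8]).round(1),'tail',(p[:3]+M@[-45,0,8]).round(1))
E
python3 f9.py
```

```text
[np.int64(28103), np.int64(3854)]
0.2896973659483506 [np.float64(0.11870618795146426), np.float64(0.17099117799688635)]
origin [621.4 180.5   7.7] 
 [[ 0.991 -0.034 -0.129]
 [ 0.012  0.986 -0.165]
 [ 0.133  0.162  0.978]]
eye [679.9 180.   23.5] tail [575.8 178.7   9.5]
```

```bash
cat > kin.py <<'E'
import numpy as np
from scipy.optimize import least_squares
D=[(625.0,404.7,.4237,1.6305,0),(567.7,404.7,.3397,1.7585,0),(577.6,416.5,.34,1.73,0),(544.3,421,.2319,1.887,.334),(553.9,361.9,.314,2.032,.775)]
def f(p,d):
    a,L1,L2,h,dt=p; r,z,q2,q3,t=d
    return [a+L1*np.sin(q2)+L2*np.sin(q2+q3)+dt*np.sin(t)*.985-r, h+L1*np.cos(q2)+L2*np.cos(q2+q3)-dt*np.cos(t)-z]
w=[1,1,.3,1,1]
s=least_squares(lambda p:np.concatenate([np.array(f(p,d))*k for d,k in zip(D,w)]),[0,450,400,200,100]); p=s.x
if __name__=='__main__': print(p.round(1),s.fun.round(1))
def q(r,z,t):
    a,L1,L2,h,dt=p; R=r-dt*np.sin(t)*.985-a; Z=z+dt*np.cos(t)-h; D2=R*R+Z*Z
    q3=np.arccos(np.clip((D2-L1**2-L2**2)/(2*L1*L2),-1,1)); q2=np.arctan2(R,Z)-np.arctan2(L2*np.sin(q3),L1+L2*np.cos(q3)); return q2,q3,np.pi-t-q2-q3
if __name__=='__main__':
    for gx in(0,-25):
      for pit in(0,8):
        for tt in range(15,50,5):
          t=np.radians(tt); F=np.radians(tt+pit)
          # release centre approx from path
          cu=np.interp(tt+pit,[0,15,30,45,60,70],[0,0,1,4,9,14]);cz=np.interp(tt+pit,[0,15,30,45,60,70],[20,16,9.5,4,1,0])
          d=np.array([np.cos(F),np.sin(F)]);n=np.array([-np.sin(F),np.cos(F)]); g=np.array([cu,cz])-(60-gx)*d; # grasp pt mid fob
          T=g+178*np.array([-np.sin(t),np.cos(t)]); x=653.5+T[0]; print(gx,pit,tt,np.round(T,0),'q',np.round(q(np.hypot(x,133),170+T[1],t),2))
E
python3 kin.py
```

```text
[ 77.1 517.1 374.3 184.4  76.5] [-3.9  0.6  5.1  2.4  0.2 -0.1 -4.2 -0.7  3.  -2.3]
0 0 15 [-104.  172.] q [0.38 1.92 0.58]
0 0 20 [-117.  161.] q [0.37 1.99 0.44]
0 0 25 [-129.  148.] q [0.36 2.05 0.29]
0 0 30 [-140.  134.] q [0.37 2.11 0.13]
0 0 35 [-149.  119.] q [ 0.39  2.17 -0.03]
0 0 40 [-157.  104.] q [ 0.41  2.22 -0.19]
0 0 45 [-164.   87.] q [ 0.44  2.27 -0.36]
0 8 15 [-101.  161.] q [0.4  1.93 0.55]
0 8 20 [-113.  149.] q [0.39 1.99 0.41]
0 8 25 [-124.  137.] q [0.39 2.05 0.26]
0 8 30 [-134.  124.] q [0.4  2.11 0.11]
0 8 35 [-142.  110.] q [ 0.41  2.16 -0.04]
0 8 40 [-150.   95.] q [ 0.44  2.21 -0.2 ]
0 8 45 [-155.   80.] q [ 0.47  2.25 -0.37]
-25 0 15 [-128.  166.] q [0.35 1.99 0.54]
-25 0 20 [-140.  152.] q [0.35 2.06 0.39]
-25 0 25 [-152.  137.] q [0.35 2.12 0.23]
-25 0 30 [-162.  121.] q [0.37 2.18 0.07]
-25 0 35 [-170.  105.] q [ 0.39  2.23 -0.09]
-25 0 40 [-177.   88.] q [ 0.42  2.28 -0.26]
-25 0 45 [-182.   70.] q [ 0.47  2.33 -0.44]
-25 8 15 [-124.  151.] q [0.38 2.   0.5 ]
-25 8 20 [-135.  138.] q [0.38 2.06 0.35]
-25 8 25 [-145.  123.] q [0.38 2.12 0.2 ]
-25 8 30 [-153.  108.] q [0.4  2.17 0.04]
-25 8 35 [-161.   93.] q [ 0.43  2.22 -0.12]
-25 8 40 [-166.   77.] q [ 0.46  2.27 -0.28]
-25 8 45 [-170.   60.] q [ 0.5   2.31 -0.45]
```

Request:
send_rows(
  commands=[
    {"translation": [0.06,0.1,-0.05],"twist": [0,0.08,-0.02]},
    {"translation": [0.12,0.2,-0.1],"twist": [-0.01,0.16,-0.04]},
    {"translation": [0.2,0.3,-0.2],"twist": [-0.015,0.24,-0.06]},
    {"translation": [0.3,0.4,-0.3],"twist": [-0.02,0.32,-0.08]},
    {"translation": [0.4,0.49,-0.4],"twist": [-0.025,0.4,-0.1]},
    {"translation": [0.49,0.49,-0.5],"twist": [-0.025,0.4,-0.1]},
    {"translation": [0.49,0.49,-0.62],"twist": [-0.025,0.4,-0.1]},
    {"translation": [0.49,0.49,-0.74],"twist": [-0.025,0.4,-0.1]},
    {"translation": [0.49,0.49,-0.87],"twist": [-0.025,0.4,-0.1]},
    {"translation": [0.49,0.49,-1],"twist": [-0.025,0.4,-0.1]},
  ],
)

```text
t: 17.05
ee_pos: [576.6, 179.2, 320.0]
orientation: [-0.021, 3.008, 0.007]
ft_force: [-0.1, 0.3, -0.0]
width: 87.8
```

```bash
cat fs.py > f10.py; cat >> f10.py <<'E'
w=snap('wrist','w9');s=load('s8')
M=R.from_rotvec(o['orientation']).as_matrix(); tip=o['ee_pos']+M[:,2]*182; print('tip',tip)
hs=cv2.cvtColor(w['img'],cv2.COLOR_RGB2HSV).astype(int); m=((abs(hs[...,0]-114)<14)&(hs[...,1]>75)&(hs[...,2]>50)).astype(np.uint8)
n,l,st,c=cv2.connectedComponentsWithStats(m); i=1+np.argmax(st[1:,4]); print(st[i]); x,y,ww,h=st[i][:4]
V=[prep(w,x-8,y-8,ww+16,h+16)+(1,),prep(s,188,242,54,32)+(.5,)]
st=[np.r_[619.,178,z,R.from_euler('zyx',[0,-.12,.1]).as_rotvec()] for z in(4,8)]
b=fit(V,st); p=b.x; M=R.from_rotvec(p[3:]).as_matrix()
print(b.fun,[cost(p,[v]) for v in V]); print('origin',p[:3].round(1),'\n',M.round(3)); print('eye',(p[:3]+M@[60,0,8]).round(1),'tail',(p[:3]+M@[-45,0,8]).round(1))
E
python3 f10.py
```

```text
17.05 [576.6 179.2 320. ] [0.2885, 0.4789, 1.7733, -0.0471, 0.7605, -1.264] [[-0.991, -0.014, 0.133], [-0.013, 1.0, 0.006], [-0.133, 0.004, -0.991]]
tip [600.73416745 180.2276284  139.59834626]
[ 237  147   41  114 3061]
0.19489025664834836 [np.float64(0.0965508689991527), np.float64(0.09833938764919564)]
origin [621.6 179.9   5.2] 
 [[ 0.986 -0.013 -0.166]
 [ 0.005  0.999 -0.054]
 [ 0.166  0.052  0.985]]
eye [679.5 179.8  23. ] tail [575.9 179.3   5.6]
```

Request:
send_rows(
  commands=[
    {"translation": [0,0,-0.1],"twist": [0,0,0]},
    {"translation": [0,0,-0.2],"twist": [0,0,0]},
    {"translation": [0,0,-0.3],"twist": [0,0,0]},
    {"translation": [0,0,-0.4],"twist": [0,0,0]},
    {"translation": [0,0,-0.5],"twist": [0,0,0]},
    {"translation": [0,0,-0.6],"twist": [0,0,0]},
    {"translation": [0,0,-0.7],"twist": [0,0,0]},
    {"translation": [0,0,-0.8],"twist": [0,0,0]},
    {"translation": [0,0,-0.9],"twist": [0,0,0]},
    {"translation": [0,0,-1],"twist": [0,0,0]},
  ],
)

```text
t: 18.1
ee_pos: [577.0, 179.6, 220.2]
orientation: [-0.021, 3.008, 0.007]
ft_force: [0.2, -1.0, -0.1]
width: 88.0
```

Request:
send_rows(
  commands=[
    {"translation": [0,0,-0.12],"twist": [0,0,0]},
    {"translation": [0,0,-0.24],"twist": [0,0,0]},
    {"translation": [0,0,-0.32],"twist": [0,0,0]},
    {"translation": [0,0,-0.32],"twist": [0,0,0]},
    {"translation": [0,0,-0.32],"twist": [0,0,0]},
    {"translation": [0,0,-0.32],"twist": [0,0,0]},
    {"translation": [0,0,-0.32],"twist": [0,0,0]},
    {"translation": [0,0,-0.32],"twist": [0,0,0]},
    {"translation": [0,0,-0.32],"twist": [0,0,0]},
    {"translation": [0,0,-0.32],"twist": [0,0,0]},
  ],
  grip=0,
)

```text
t: 19.1
ee_pos: [577.1, 179.6, 189.2]
orientation: [-0.021, 3.008, 0.007]
ft_force: [0.3, 0.7, -0.4]
width: 43.9
```

Request:
send_rows(
  commands=[
    {"translation": [0,0,0],"twist": [0,0,0]},
    {"translation": [0,0,0],"twist": [0,0,0]},
    {"translation": [0,0,0],"twist": [0,0,0]},
    {"translation": [0,0,0],"twist": [0,0,0]},
    {"translation": [0,0,0],"twist": [0,0,0]},
    {"translation": [0,0,0],"twist": [0,0,0]},
    {"translation": [-0.02,0.02,0.05],"twist": [0,0,0]},
    {"translation": [-0.1,0.06,0.12],"twist": [0,0.06,0]},
    {"translation": [-0.2,0.1,0.2],"twist": [0,0.12,0]},
    {"translation": [-0.3,0.14,0.28],"twist": [0,0.18,0]},
  ],
  grip=1,
)

```text
t: 20.1
ee_pos: [546.5, 193.8, 217.5]
orientation: [-0.021, 3.1, 0.008]
ft_force: [-0.1, 1.1, -0.1]
width: 27.5
```

Request:
send_rows(
  commands=[
    {"translation": [-0.07,0.04,0],"twist": [0,0.03,0]},
    {"translation": [-0.14,0.08,0],"twist": [0,0.06,0]},
    {"translation": [-0.22,0.12,-0.03],"twist": [0,0.1,0]},
    {"translation": [-0.3,0.16,-0.07],"twist": [0,0.15,0]},
    {"translation": [-0.38,0.2,-0.12],"twist": [0,0.15,0]},
    {"translation": [-0.46,0.24,-0.17],"twist": [0,0.15,0]},
    {"translation": [-0.52,0.28,-0.22],"twist": [0,0.15,0]},
    {"translation": [-0.56,0.31,-0.26],"twist": [0,0.15,0]},
    {"translation": [-0.56,0.31,-0.285],"twist": [0,0.15,0]},
    {"translation": [-0.56,0.31,-0.285],"twist": [0,0.15,0]},
  ],
)

```text
t: 21.1
ee_pos: [490.8, 224.7, 188.3]
orientation: [0.021, -3.109, -0.009]
ft_force: [-1.9, 0.1, 1.2]
width: 27.9
```

Request:
send_rows(
  commands=[
    {"translation": [0,0,0],"twist": [0,0,0]},
    {"translation": [0,0,0],"twist": [0,0,0]},
    {"translation": [0,0,0],"twist": [0,0,0]},
    {"translation": [0.17,0,-0.01],"twist": [0,0.163,0]},
    {"translation": [0.343,0,-0.032],"twist": [0,0.326,0]},
    {"translation": [0.508,0,-0.066],"twist": [0,0.49,0]},
    {"translation": [0.672,0,-0.11],"twist": [0,0.653,0]},
    {"translation": [0.833,0,-0.167],"twist": [0,0.816,0]},
    {"translation": [0.99,0,-0.235],"twist": [0,0.98,0]},
    {"translation": [0.99,0,-0.235],"twist": [0,0.98,0]},
  ],
  grip=-1,
)

```text
t: 22.1
ee_pos: [591.7, 224.2, 164.0]
orientation: [0.014, -2.62, -0.013]
ft_force: [0.9, 0.0, 0.0]
width: 87.7
```

```bash
cat fs.py > f11.py; cat >> f11.py <<'E'
w=snap('wrist','w11');s=snap('side','s11')
M=R.from_rotvec(o['orientation']).as_matrix(); tip=o['ee_pos']+M[:,2]*182; print('tip',tip,o['ft_force'],o['width'])
V=[]
for d,wt in((w,1),(s,.7)):
    hs=cv2.cvtColor(d['img'],cv2.COLOR_RGB2HSV).astype(int); m=((abs(hs[...,0]-114)<14)&(hs[...,1]>75)&(hs[...,2]>50)).astype(np.uint8)
    if d is s: m[:200]=0
    n,l,st,c=cv2.connectedComponentsWithStats(m); i=1+np.argmax(st[1:,4]); print(st[i]); x,y,ww,h=st[i][:4]; x=max(x-8,0);y=max(y-8,0)
    V.append(prep(d,x,y,ww+16,h+16)+(wt,))
st=[np.r_[512.,226,z,R.from_euler('zyx',[0,0,0]).as_rotvec()] for z in(0,2)]
b=fit(V,st); p=b.x; M=R.from_rotvec(p[3:]).as_matrix()
print(b.fun,[cost(p,[v]) for v in V]); print('origin',p[:3].round(1),'\n',M.round(3)); print('eye',(p[:3]+M@[60,0,8]).round(1),'tail',(p[:3]+M@[-45,0,8]).round(1))
E
python3 f11.py
```

```text
22.1 [591.7 224.2 164. ] [0.3113, 0.8481, 1.5531, 0.1685, 1.2436, -1.3657] [[-0.867, -0.008, -0.498], [-0.013, 1.0, 0.007], [0.498, 0.012, -0.867]]
tip [501.07089634 225.35487057   6.17488222] [0.87419207 0.00254005 0.00851625] 87.66240601621865
[ 237  173   46  117 5127]
[248 272  17   7 109]
0.08307841565012733 [np.float64(0.0346427959148686), np.float64(0.04843561973525872)]
origin [5.057e+02 2.269e+02 1.000e-01] 
 [[ 0.996 -0.026  0.082]
 [ 0.033  0.995 -0.091]
 [-0.079  0.093  0.993]]
eye [566.1 228.2   3.3] tail [461.5 224.7  11.6]
```

Request:
send_rows(
  commands=[
    {"translation": [0,0,0],"twist": [0,0,0]},
    {"translation": [0,0,0],"twist": [0,0,0]},
    {"translation": [0,0,0],"twist": [0,0,0]},
    {"translation": [0,0,0],"twist": [0,0,0]},
    {"translation": [0,0,0],"twist": [0,0,0]},
    {"translation": [0,0,0],"twist": [0,0,0]},
    {"translation": [0,0,0],"twist": [0,0,0]},
    {"translation": [0,0,0],"twist": [0,0,0]},
    {"translation": [0,0,0.06],"twist": [0,0,0]},
    {"translation": [0,0,0.16],"twist": [0,0,0]},
  ],
  grip=1,
)

```text
t: 23.2
ee_pos: [589.8, 224.5, 180.9]
orientation: [0.016, -2.619, -0.012]
ft_force: [-0.6, -0.3, -1.0]
width: 27.4
```

```bash
cat > path2.py <<'E'
from path import *; import kin
from scipy.interpolate import PchipInterpolator as I
k=[0,15,30,45,60,70]; fu=I(k,[0,0,1,4,9,14]); fz=I(k,[20,16,9.5,4,1,0])
def tcp(c,F,g=-5,e=-1.8,off=30):
    F=np.radians(F);t=F-np.radians(off); d=np.array([np.cos(F),np.sin(F)]);n=np.array([-np.sin(F),np.cos(F)])
    p=np.array(c)-(60-g)*d+e*n+182*np.array([-np.sin(t),np.cos(t)]); return np.array([653.5+p[0]*.998,141.4+p[0]*.062,170+p[1]]),t
if __name__=='__main__':
  for c,F in [((0,52),15),((0,35),15)]+[((float(fu(F)),float(fz(F))),F) for F in np.arange(15,61,2.5)]:
    T,t=tcp(c,F); print(F,round(clear(np.array(c),np.radians(F)),1),T.round(1),'q',np.round(kin.q(np.hypot(*T[:2]),T[2],t),2))
E
python3 path2.py; python3 fs.py
```

```text
15 13.1 [638.3 140.5 379.2] q [0.54 1.52 1.35]
15 7.5 [638.3 140.5 362.2] q [0.55 1.54 1.31]
15.0 7.5 [638.3 140.5 343.2] q [0.57 1.57 1.26]
17.5 6.9 [631.5 140.  341.5] q [0.56 1.6  1.2 ]
20.0 6.3 [624.8 139.6 339.3] q [0.54 1.63 1.14]
22.5 5.6 [618.3 139.2 336.8] q [0.53 1.66 1.08]
25.0 4.9 [611.8 138.8 333.9] q [0.52 1.69 1.02]
27.5 4.5 [605.5 138.4 330.8] q [0.51 1.72 0.96]
30.0 4.4 [599.2 138.  327.4] q [0.5  1.75 0.89]
32.5 4.3 [593.1 137.7 323.9] q [0.49 1.78 0.83]
35.0 4.3 [587.3 137.3 320. ] q [0.48 1.81 0.76]
37.5 4.3 [581.6 136.9 315.9] q [0.47 1.84 0.7 ]
40.0 4.3 [576.2 136.6 311.6] q [0.47 1.87 0.63]
42.5 4.3 [570.9 136.3 307.2] q [0.46 1.9  0.56]
45.0 4.2 [565.9 136.  302.6] q [0.46 1.93 0.5 ]
47.5 4.2 [561.  135.7 297.8] q [0.45 1.95 0.43]
50.0 4.3 [556.4 135.4 292.9] q [0.45 1.98 0.36]
52.5 4.4 [552.1 135.1 287.7] q [0.45 2.01 0.29]
55.0 4.5 [548.1 134.9 282.5] q [0.46 2.03 0.22]
57.5 4.5 [544.3 134.6 277. ] q [0.46 2.06 0.15]
60.0 4.6 [540.8 134.4 271.4] q [0.46 2.08 0.08]
23.2 [589.8 224.5 180.9] [0.3127, 0.8213, 1.5588, 0.1672, 1.2657, -1.3614] [[-0.866, -0.009, -0.499], [-0.013, 1.0, 0.005], [0.499, 0.011, -0.866]]
```

Request:
send_rows(
  commands=[
    {"translation": [0,0,0.1],"twist": [0,0,0]},
    {"translation": [0,0,0.2],"twist": [0,0,0]},
    {"translation": [-0.02,0,0.3],"twist": [0,0,0]},
    {"translation": [-0.04,0,0.4],"twist": [0,0,0]},
    {"translation": [-0.06,0,0.5],"twist": [0,0,0]},
    {"translation": [-0.08,0,0.6],"twist": [0,0,0]},
    {"translation": [-0.1,0,0.7],"twist": [0,0,0]},
    {"translation": [-0.1,0,0.8],"twist": [0,0,0]},
    {"translation": [-0.1,0,0.9],"twist": [0,0,0]},
    {"translation": [-0.1,0,1],"twist": [0,0,0]},
  ],
)

```text
t: 24.2
ee_pos: [580.1, 224.6, 281.9]
orientation: [0.016, -2.62, -0.012]
ft_force: [0.8, -0.0, -1.4]
width: 27.7
```

Request:
send_rows(
  commands=[
    {"translation": [0,-0.08,0.1],"twist": [0.003,-0.05,0.01]},
    {"translation": [0,-0.16,0.2],"twist": [0.006,-0.1,0.02]},
    {"translation": [0,-0.24,0.3],"twist": [0.01,-0.15,0.03]},
    {"translation": [0,-0.32,0.4],"twist": [0.013,-0.2,0.04]},
    {"translation": [0.02,-0.4,0.5],"twist": [0.016,-0.25,0.05]},
    {"translation": [0.05,-0.5,0.6],"twist": [0.02,-0.31,0.06]},
    {"translation": [0.08,-0.6,0.7],"twist": [0.023,-0.37,0.07]},
    {"translation": [0.12,-0.7,0.8],"twist": [0.026,-0.43,0.08]},
    {"translation": [0.16,-0.8,0.9],"twist": [0.03,-0.48,0.09]},
    {"translation": [0.2,-0.84,1],"twist": [0.032,-0.523,0.107]},
  ],
)

```text
t: 25.2
ee_pos: [600.4, 139.4, 381.9]
orientation: [0.099, -2.882, -0.013]
ft_force: [-0.5, -1.1, -1.0]
width: 27.4
```

```bash
cat fs.py > f12.py; cat >> f12.py <<'E'
Tm=R.from_rotvec(o['orientation']).as_matrix(); 
w=snap('wrist','w12');s=snap('side','s12'); V=[]
for d,wt in((w,1),(s,.7)):
    hs=cv2.cvtColor(d['img'],cv2.COLOR_RGB2HSV).astype(int); m=((abs(hs[...,0]-114)<14)&(hs[...,1]>75)&(hs[...,2]>50)).astype(np.uint8)
    if d is s: m[:190]=0; m[:,:170]=0; m[:,260:]=0
    n,l,st,c=cv2.connectedComponentsWithStats(m); i=1+np.argmax(st[1:,4]); print(st[i]); x,y,ww,h=st[i][:4]; x=max(x-8,0);y=max(y-8,0)
    V.append(prep(d,x,y,ww+16,h+16)+(wt,))
tip=o['ee_pos']+Tm[:,2]*182
Fr=np.c_[-Tm[:,0],Tm[:,1],-Tm[:,2]]@R.from_rotvec([0,-np.radians(30),0]).as_matrix(); pred=tip+5*Fr[:,0]-6.2*Fr[:,2]
p0=np.r_[pred,R.from_matrix(Fr).as_rotvec()]; print('pred',pred.round(1),'eye',(pred+Fr@[60,0,8]).round(1),Fr.round(2).tolist(),'cost',[cost(p0,[v]) for v in V])
b=fit(V,[p0]); p=b.x; M=R.from_rotvec(p[3:]).as_matrix()
print(b.fun,[cost(p,[v]) for v in V]); print('origin',p[:3].round(1),'\n',M.round(3)); print('eye',(p[:3]+M@[60,0,8]).round(1),'tail',(p[:3]+M@[-45,0,8]).round(1))
c=np.zeros((500,800,3),np.uint8); c[:500,:400]=cv2.resize(w['img'][184:384,176:336],(400,500)); c[:500,400:]=cv2.resize(s['img'][160:260,170:250],(400,500),interpolation=2)
cv2.imwrite('pics/c12.png',c[:,:,::-1])
E
python3 f12.py
```

```text
25.2 [600.4 139.4 381.9] [0.1984, 0.4863, 1.596, 0.0522, 1.3132, -1.4608] [[-0.965, -0.066, -0.256], [-0.069, 0.998, 0.0], [0.255, 0.018, -0.967]]
[ 235  177   48  114 4978]
[239 215  10   8  58]
pred [560.3 139.9 201.3] eye [616.  143.2 224.8] [[0.96, -0.07, -0.26], [0.06, 1.0, -0.03], [0.26, 0.02, 0.96]] cost [np.float64(0.06629047963846096), np.float64(0.2552)]
0.09482959226985593 [np.float64(0.07482959226985593), np.float64(0.02)]
origin [563.1 140.4 209.8] 
 [[ 0.959 -0.046 -0.279]
 [ 0.004  0.989 -0.148]
 [ 0.283  0.141  0.949]]
eye [618.4 139.4 234.4] tail [517.7 139.  204.7]
```

Request:
send_rows(
  commands=[
    {"translation": [0.04,0,0],"twist": [-0.01,0,0]},
    {"translation": [0.09,0,0],"twist": [-0.02,0,0]},
    {"translation": [0.14,0,0],"twist": [-0.033,0,0]},
    {"translation": [0.19,0,0],"twist": [-0.033,0,0]},
    {"translation": [0.24,0.01,0],"twist": [-0.033,0,0]},
    {"translation": [0.29,0.01,0],"twist": [-0.033,0,0]},
    {"translation": [0.34,0.01,0],"twist": [-0.033,0,0]},
    {"translation": [0.375,0.01,0],"twist": [-0.033,0,0]},
    {"translation": [0.375,0.01,0],"twist": [-0.033,0,0]},
    {"translation": [0.375,0.01,0],"twist": [-0.033,0,0]},
  ],
)

```text
t: 26.3
ee_pos: [637.5, 141.5, 381.0]
orientation: [0.096, -2.879, 0.011]
ft_force: [-0.6, 0.5, -1.5]
width: 27.3
```

```bash
sed -i 's/12/13/g' f12.py; python3 f12.py; python3 - <<'E'
from h import *
w=load('w13'); print(proj(w,[[653.5,141.4,198],[653.5,141.4,170],[715.5,145.2,170]]))
E
```

```text
26.3 [637.5 141.5 381. ] [0.1936, 0.5407, 1.5056, 0.0349, 1.3543, -1.4558] [[-0.964, -0.066, -0.258], [-0.065, 0.998, -0.016], [0.258, 0.001, -0.966]]
[ 235  177   48  113 4982]
[228 214  10   8  62]
pred [597.1 139.1 200.5] eye [652.8 142.8 223.8] [[0.96, -0.07, -0.26], [0.06, 1.0, -0.02], [0.26, 0.0, 0.97]] cost [np.float64(0.06000374789181086), np.float64(0.15005359056806003)]
0.062417569645477414 [np.float64(0.045911674682990816), np.float64(0.0165058949624866)]
origin [598.9 139.9 204.1] 
 [[ 0.966 -0.106 -0.236]
 [ 0.084  0.991 -0.101]
 [ 0.245  0.078  0.967]]
eye [654.9 144.1 226.5] tail [553.5 135.3 200.8]
[[256.56784531 331.26029437]
 [256.72464066 312.03486091]
 [256.28845978 392.79819883]]
```

View pics/c13.png

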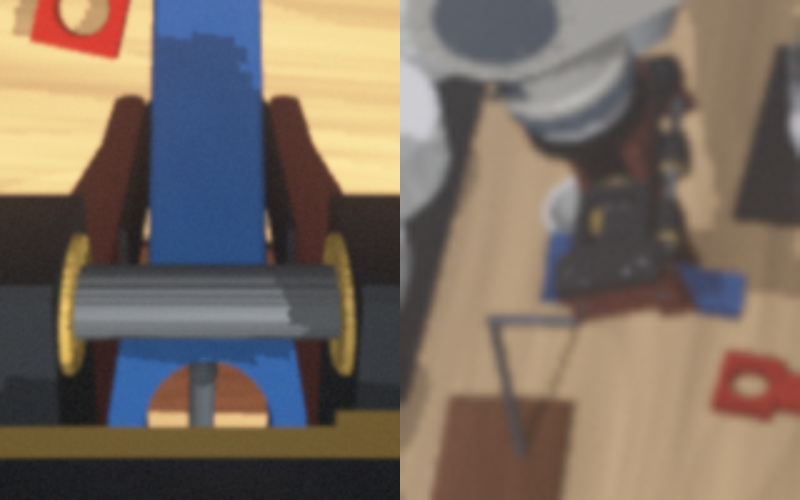

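Request:
send_rows(
  commands=[
    {"translation": [0.005,-0.01,-0.04],"twist": [0,0,0]},
    {"translation": [0.01,-0.01,-0.09],"twist": [0,0,0]},
    {"translation": [0.01,-0.01,-0.14],"twist": [0,0,0]},
    {"translation": [0.01,-0.01,-0.19],"twist": [0,0,0]},
    {"translation": [0.01,-0.01,-0.24],"twist": [0,0,0]},
    {"translation": [0.01,-0.01,-0.29],"twist": [0,0,0]},
    {"translation": [0.01,-0.01,-0.33],"twist": [0,0,0]},
    {"translation": [0.01,-0.01,-0.36],"twist": [0,0,0]},
    {"translation": [0.01,-0.01,-0.38],"twist": [0,0,0]},
    {"translation": [0.01,-0.01,-0.38],"twist": [0,0,0]},
  ],
)

```text
t: 27.4
ee_pos: [638.5, 140.6, 342.8]
orientation: [0.096, -2.879, 0.011]
ft_force: [0.3, 0.8, 0.1]
width: 27.3
```

Request:
send_rows(
  commands=[
    {"translation": [-0.068,-0.005,-0.017],"twist": [0.005,-0.087,0]},
    {"translation": [-0.135,-0.009,-0.039],"twist": [0.011,-0.174,0]},
    {"translation": [-0.2,-0.013,-0.064],"twist": [0.016,-0.261,0]},
    {"translation": [-0.265,-0.017,-0.093],"twist": [0.022,-0.348,0]},
    {"translation": [-0.328,-0.021,-0.124],"twist": [0.027,-0.436,0]},
    {"translation": [-0.391,-0.025,-0.158],"twist": [0.032,-0.523,0]},
    {"translation": [-0.452,-0.028,-0.193],"twist": [0.038,-0.61,0]},
    {"translation": [-0.51,-0.032,-0.232],"twist": [0.043,-0.697,0]},
    {"translation": [-0.567,-0.036,-0.273],"twist": [0.049,-0.784,0]},
    {"translation": [-0.621,-0.039,-0.316],"twist": [0.054,-0.871,0]},
  ],
)

```text
t: 28.4
ee_pos: [576.3, 136.7, 311.7]
orientation: [-0.099, 2.962, 0.008]
ft_force: [-0.3, 0.2, -0.0]
width: 27.5
```

```bash
python3 fs.py
```

```text
28.4 [576.3 136.7 311.7] [0.2187, 0.4704, 1.8171, -0.0436, 0.6787, -1.3874] [[-0.982, -0.067, 0.177], [-0.066, 0.998, 0.011], [-0.177, -0.001, -0.984]]
```

Request:
send_rows(
  commands=[
    {"translation": [-0.053,-0.003,-0.044],"twist": [0.005,-0.087,0]},
    {"translation": [-0.103,-0.006,-0.09],"twist": [0.011,-0.174,0]},
    {"translation": [-0.152,-0.009,-0.138],"twist": [0.016,-0.261,0]},
    {"translation": [-0.198,-0.012,-0.187],"twist": [0.022,-0.348,0]},
    {"translation": [-0.241,-0.015,-0.239],"twist": [0.027,-0.436,0]},
    {"translation": [-0.281,-0.017,-0.291],"twist": [0.032,-0.523,0]},
    {"translation": [-0.281,-0.017,-0.291],"twist": [0.032,-0.523,0]},
    {"translation": [-0.281,-0.017,-0.291],"twist": [0.032,-0.523,0]},
    {"translation": [-0.281,-0.017,-0.291],"twist": [0.032,-0.523,0]},
    {"translation": [-0.281,-0.017,-0.291],"twist": [0.032,-0.523,0]},
  ],
)

```text
t: 29.4
ee_pos: [548.8, 135.1, 282.8]
orientation: [-0.09, 2.702, 0.017]
ft_force: [-0.1, 1.0, -0.7]
width: 27.6
```

```bash
python3 fs.py
```

```text
29.4 [548.8 135.1 282.8] [0.2369, 0.4656, 1.9618, -0.26, 0.2913, -1.1672] [[-0.904, -0.066, 0.423], [-0.061, 0.998, 0.026], [-0.424, -0.002, -0.906]]
```

Request:
send_rows(
  commands=[
    {"translation": [0,0,0],"twist": [0,0,0]},
    {"translation": [0,0,0],"twist": [0,0,0]},
    {"translation": [0,0,0],"twist": [0,0,0]},
    {"translation": [0,0,0],"twist": [0,0,0]},
    {"translation": [0,0,0],"twist": [0,0,0]},
    {"translation": [0,0,0],"twist": [0,0,0]},
    {"translation": [-0.05,0,0.08],"twist": [0,0,0]},
    {"translation": [-0.12,0,0.18],"twist": [0,0,0]},
    {"translation": [-0.2,0,0.3],"twist": [0,0,0]},
    {"translation": [-0.3,0,0.42],"twist": [0,0,0]},
  ],
  grip=-1,
)

```text
t: 30.4
ee_pos: [517.7, 135.0, 325.5]
orientation: [-0.09, 2.702, 0.017]
ft_force: [0.2, 0.3, 0.1]
width: 88.0
```

```bash
python3 fs.py; python3 - <<'E'
from h import *
s=snap('side','s14');w=snap('wrist','w14')
c=np.zeros((500,800,3),np.uint8); c[:300,:400]=cv2.resize(w['img'],(400,300)); c[:500,400:]=cv2.resize(s['img'][190:290,170:250],(400,500),interpolation=2)
cv2.imwrite('pics/c14.png',c[:,:,::-1])
E
```

```text
30.4 [517.7 135.  325.5] [0.2519, 0.3553, 2.0063, -0.2308, 0.3576, -1.1866] [[-0.904, -0.066, 0.423], [-0.061, 0.998, 0.026], [-0.424, -0.002, -0.906]]
```

View pics/c14.png

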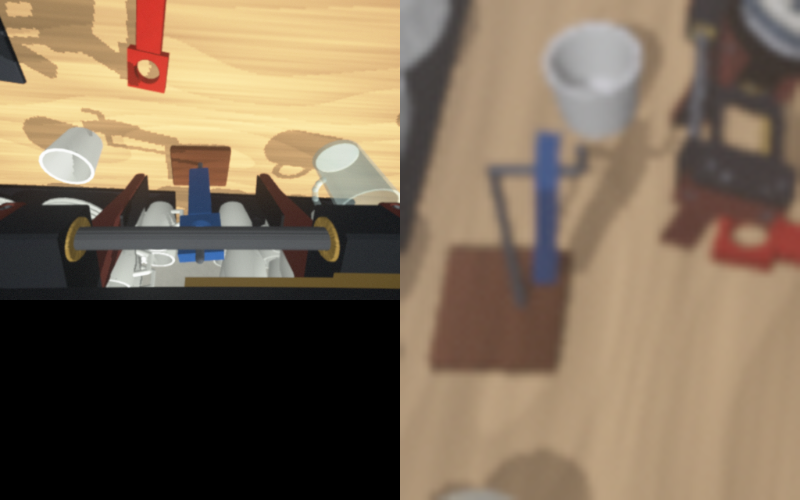

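Request:
send_rows(
  commands=[
    {"translation": [0,-0.03,0.1],"twist": [0,0,0]},
    {"translation": [0,-0.1,0.2],"twist": [-0.006,0.1,0]},
    {"translation": [0,-0.2,0.3],"twist": [-0.012,0.2,0]},
    {"translation": [-0.03,-0.3,0.4],"twist": [-0.018,0.3,0]},
    {"translation": [-0.06,-0.4,0.5],"twist": [-0.025,0.4,0]},
    {"translation": [-0.1,-0.5,0.6],"twist": [-0.031,0.5,0]},
    {"translation": [-0.14,-0.6,0.6],"twist": [-0.037,0.6,0]},
    {"translation": [-0.18,-0.7,0.6],"twist": [-0.043,0.7,0]},
    {"translation": [-0.22,-0.8,0.6],"twist": [-0.05,0.8,0]},
    {"translation": [-0.27,-0.9,0.6],"twist": [-0.054,0.873,0]},
  ],
)

```text
t: 31.5
ee_pos: [491.6, 44.5, 384.7]
orientation: [0.105, -3.139, -0.001]
ft_force: [0.6, 0.3, 0.1]
width: 87.7
```

Request:
send_rows(
  commands=[
    {"translation": [0,-0.1,0],"twist": [0,0,-0.025]},
    {"translation": [0,-0.2,0],"twist": [0,0,-0.05]},
    {"translation": [0,-0.3,0],"twist": [0,0,-0.075]},
    {"translation": [0,-0.4,0],"twist": [0,0,-0.1]},
    {"translation": [0,-0.5,0],"twist": [0,0,-0.125]},
    {"translation": [0,-0.6,0],"twist": [0,0,-0.15]},
    {"translation": [0,-0.7,0],"twist": [0,0,-0.175]},
    {"translation": [0,-0.8,0],"twist": [0,0,-0.2]},
    {"translation": [0,-0.9,0],"twist": [0,0,-0.22]},
    {"translation": [0,-1,0],"twist": [0,0,-0.24]},
  ],
)

```text
t: 32.5
ee_pos: [491.3, -55.8, 384.4]
orientation: [0.085, 3.14, 0.0]
ft_force: [-0.8, -0.1, 0.1]
width: 87.8
```

Request:
send_rows(
  commands=[
    {"translation": [0,-0.1,0],"twist": [0,0,0]},
    {"translation": [0,-0.2,0],"twist": [0,0,0]},
    {"translation": [0,-0.3,0],"twist": [0,0,0]},
    {"translation": [0,-0.4,0],"twist": [0,0,0]},
    {"translation": [0,-0.5,0],"twist": [0,0,0]},
    {"translation": [0,-0.6,0],"twist": [0,0,0]},
    {"translation": [0,-0.7,0],"twist": [0,0,0]},
    {"translation": [0,-0.8,0],"twist": [0,0,0]},
    {"translation": [0,-0.9,0],"twist": [0,0,0]},
    {"translation": [0,-1,0],"twist": [0,0,0]},
  ],
)

```text
t: 33.5
ee_pos: [491.3, -155.8, 384.3]
orientation: [0.083, 3.14, -0.0]
ft_force: [0.2, 0.1, 0.6]
width: 87.7
```

```bash
python3 fs.py; python3 - <<'E'
from h import *
w=snap('wrist','w15'); print(proj(w,[[489.7,-174.9,142],[492,-98,29],[491.9,-176.2,25]]))
cv2.imwrite('pics/w15b.png',cv2.resize(w['img'][100:340,130:450,::-1],(800,600),interpolation=2))
E
```

```text
33.5 [ 491.3 -155.8  384.3] [-0.3302, 0.29, 1.8872, 0.0001, 0.9643, -1.8479] [[-0.999, 0.053, 0.0], [0.053, 0.999, -0.0], [-0.0, 0.0, -1.0]]
[[236.03009723 206.77310601]
 [305.45397028 175.03302742]
 [242.26860611 177.5085999 ]]
```

View pics/w15b.png

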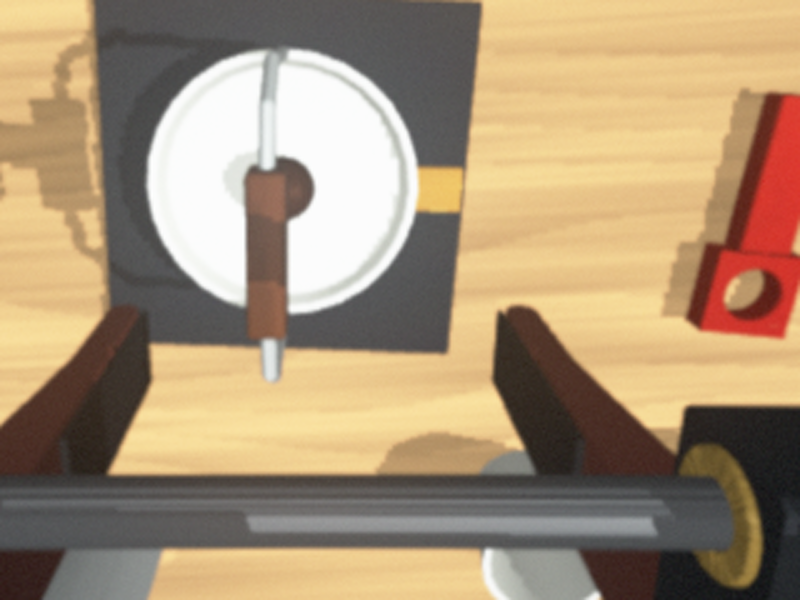

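```bash
python3 - <<'E'
from h import *
w=load('w15');t=load('top0');s=load('side0')
P=lambda x,y:(130+x/2.5,100+y/2.5)
print('far end top',onz(w,P(266,337),142),'near end bottom',onz(w,P(266.5,171),124))
print('rim L R T B',[onz(w,P(*q),32).round(1) for q in((147,180),(418,180),(282,48),(283,314))])
print('tab',onz(w,P(440,190),31),'inner',onz(w,P(417,190),31),'outer',onz(w,P(463,190),31))
print('board corners',[onz(w,P(*q),8).round(1) for q in((481,3),(447,352),(108,341))])
print('bar axis dir', (onz(w,P(267,185),142)-onz(w,P(265.5,337),142)).round(1))
print('edges L/R mid', onz(w,P(247,290),142),onz(w,P(286,290),142))
print('tri grip',tri((w,P(266,262)),(s,(265,165.8)),(t,(291.2,195.5))))
E
```

```text
far end top [ 515.43687395 -176.52595891  142.        ] near end bottom [ 460.46919051 -173.55311685  124.        ]
rim L R T B [array([ 480. , -240.1,   32. ]), array([ 487. , -108.5,   32. ]), array([ 421.6, -170.3,   32. ]), array([ 553.8, -178.9,   32. ])]
tab [492.77838883 -97.66188257  31.        ] inner [ 492.1750376  -108.91031679   31.        ] outer [493.38227217 -86.4198578   31.        ]
board corners [array([406.4, -73.8,   8. ]), array([591.8, -90.4,   8. ]), array([ 574.9, -279.4,    8. ])]
bar axis dir [-53.9   4.6   0. ]
edges L/R mid [ 497.66635911 -181.67721539  142.        ] [ 498.37839216 -168.40906801  142.        ]
tri grip (array([ 489.86679251, -174.94399999,  135.12153054]), [np.float64(0.439067683883317), np.float64(4.656461042392961), np.float64(4.253015544857366)])
```

Request:
send_rows(
  commands=[
    {"translation": [-0.01,-0.06,0],"twist": [0,0,-0.02]},
    {"translation": [-0.02,-0.12,0],"twist": [0,0,-0.05]},
    {"translation": [-0.033,-0.189,0],"twist": [0,0,-0.05]},
    {"translation": [-0.033,-0.189,-0.12],"twist": [0,0,-0.05]},
    {"translation": [-0.033,-0.189,-0.26],"twist": [0,0,-0.05]},
    {"translation": [-0.033,-0.189,-0.4],"twist": [0,0,-0.05]},
    {"translation": [-0.033,-0.189,-0.54],"twist": [0,0,-0.05]},
    {"translation": [-0.033,-0.189,-0.68],"twist": [0,0,-0.05]},
    {"translation": [-0.033,-0.189,-0.8],"twist": [0,0,-0.05]},
    {"translation": [-0.033,-0.189,-0.87],"twist": [0,0,-0.05]},
  ],
)

```text
t: 34.55
ee_pos: [487.7, -173.7, 295.8]
orientation: [-0.122, -3.138, -0.001]
ft_force: [0.4, 0.4, -0.4]
width: 87.6
```

```bash
python3 fs.py; python3 - <<'E'
from h import *
w=snap('wrist','w16'); o=ctrl.get_obs(); M=R.from_rotvec(o['orientation']).as_matrix(); g=o['ee_pos']+M[:,2]*163
print('g',g); im=w['img'].astype(int)
for x in(465,475,485,495,505):
    for_y=[proj(w,[[x,y,142]])[0] for y in np.arange(-200,-150,1.0)]
    v=[im[int(round(q[1])),int(round(q[0]))] for q in for_y]
    print(x,np.round(for_y[25]).astype(int),' '.join(f'{a[0]}' for a in v[8:44]))
E
```

```text
34.55 [ 487.7 -173.7  295.8] [-0.3651, 0.4291, 1.9387, 0.0001, 0.7754, -1.858] [[-0.997, 0.078, -0.001], [0.078, 0.997, 0.001], [0.002, 0.001, -1.0]]
g [ 487.12674904 -173.42814423  132.30961975]
465 [253 224] 236 238 237 237 238 236 237 239 236 238 237 228 117 87 88 91 90 90 91 93 91 94 94 93 89 133 233 236 237 238 237 238 238 238 237 237
475 [254 242] 222 223 231 237 237 237 237 239 237 237 236 145 81 87 84 86 88 88 87 91 93 92 93 87 131 231 237 237 236 237 237 237 237 238 237 237
485 [256 258] 68 63 65 67 79 103 144 157 174 187 146 80 84 84 81 82 80 83 90 90 89 90 88 82 170 192 202 215 222 231 235 233 234 230 204 119
495 [257 275] 144 145 147 146 88 89 89 83 79 77 76 78 81 83 79 77 82 83 86 89 92 89 78 71 62 63 60 66 62 63 61 60 68 59 62 60
505 [259 291] 59 59 56 58 55 55 58 58 52 56 55 55 55 56 55 56 56 55 55 60 61 59 62 83 92 88 155 154 156 152 154 152 154 157 154 197
```

Request:
send_rows(
  commands=[
    {"translation": [0,-0.012,0],"twist": [0,0,0]},
    {"translation": [0,-0.012,0],"twist": [0,0,0]},
    {"translation": [0,-0.012,0],"twist": [0,0,0]},
    {"translation": [0,-0.012,0],"twist": [0,0,0]},
    {"translation": [0,-0.012,0],"twist": [0,0,0]},
    {"translation": [0,-0.012,0],"twist": [0,0,0]},
    {"translation": [0,-0.012,0],"twist": [0,0,0]},
    {"translation": [0,-0.012,0],"twist": [0,0,0]},
    {"translation": [0,-0.012,0],"twist": [0,0,0]},
    {"translation": [0,-0.012,0],"twist": [0,0,0]},
  ],
  grip=0.55,
)

```text
t: 35.6
ee_pos: [488.0, -175.1, 297.3]
orientation: [0.123, 3.139, -0.0]
ft_force: [0.6, -0.1, -0.2]
width: 19.5
```

```bash
python3 - <<'E'
from h import *
w=snap('wrist','w17'); o=ctrl.get_obs(); print(o['ee_pos'],o['width']); im=w['img'].astype(int)
M=R.from_rotvec(o['orientation']).as_matrix()
for x in(470,476):
    c=proj(w,[[x,-174.5,142]])[0]; r=int(round(c[1])); print(x,c,' '.join(str(a) for a in im[r,225:290,0]))
g=o['ee_pos']+M[:,2]*182; print(proj(w,[g+M[:,1]*o['width']/2-M[:,0]*-10,g-M[:,1]*o['width']/2-M[:,0]*-10]))
for r in(250,256,262): print(r,' '.join(str(a) for a in im[r,225:290,0]))
E
```

```text
[ 488.02985093 -175.09532135  297.31462018] 20.1563492742527
470 [257.49309654 230.23912304] 231 194 114 72 69 71 69 71 71 69 72 70 70 66 62 49 62 123 201 232 220 135 83 85 82 84 84 84 83 85 86 87 90 90 92 90 91 93 93 94 93 95 95 90 88 95 155 226 230 188 104 54 54 65 71 70 69 71 71 70 73 72 71 70 80
476 [258.38296489 240.61204968] 69 71 67 71 69 69 67 68 66 71 71 64 59 51 46 45 53 96 173 227 221 145 89 79 80 79 77 81 81 82 83 88 83 87 89 90 89 92 90 88 89 92 92 90 83 95 154 225 223 156 80 49 45 48 56 63 68 70 69 70 65 68 68 66 66
[[274.99798411 224.51241519]
 [242.79044647 224.52012766]]
250 66 65 64 64 66 66 66 65 64 66 60 52 48 43 37 41 46 78 142 199 199 147 95 79 78 80 82 78 79 79 83 80 82 84 87 85 89 86 89 90 91 89 88 88 84 86 130 190 178 111 54 42 41 38 43 46 54 64 63 66 64 65 63 64 62
256 63 63 61 65 65 66 63 64 62 59 51 42 36 38 34 33 46 90 149 183 190 140 91 78 76 78 80 79 80 77 77 78 78 80 84 85 86 88 88 89 87 91 87 86 85 84 126 188 195 156 87 43 36 39 39 37 40 53 62 63 62 64 64 66 62
262 65 61 60 62 62 63 63 60 59 45 34 37 34 32 28 31 35 50 63 58 62 67 68 73 75 77 77 77 77 77 77 78 76 79 78 82 84 87 88 88 86 88 86 85 81 71 66 67 62 56 47 37 38 33 36 38 37 41 53 62 63 60 64 61 62
```

Request:
send_rows(
  commands=[
    {"translation": [0,0,0],"twist": [0,0,0]},
    {"translation": [0,0,0],"twist": [0,0,0]},
    {"translation": [0,0,0],"twist": [0,0,0]},
    {"translation": [0,0,0],"twist": [0,0,0]},
    {"translation": [0,0,0],"twist": [0,0,0]},
    {"translation": [0,0,0],"twist": [0,0,0]},
    {"translation": [0,0,0.005],"twist": [0,0,0]},
    {"translation": [0,0,0.015],"twist": [0,0,0]},
    {"translation": [0,0,0.03],"twist": [0,0,0]},
    {"translation": [0,0,0.05],"twist": [0,0,0]},
  ],
  grip=1,
)

```text
t: 36.65
ee_pos: [487.9, -175.1, 302.3]
orientation: [-0.123, -3.139, -0.0]
ft_force: [0.1, -0.2, -2.7]
width: 13.7
```

Request:
send_rows(
  commands=[
    {"translation": [0,0,0.025],"twist": [0,0,0]},
    {"translation": [0,0,0.055],"twist": [0,0,0]},
    {"translation": [0,0,0.09],"twist": [0,0,0]},
    {"translation": [0,0,0.13],"twist": [0,0,0]},
    {"translation": [0,0,0.175],"twist": [0,0,0]},
    {"translation": [0,0,0.225],"twist": [0,0,0]},
    {"translation": [0,0,0.275],"twist": [0,0,0]},
    {"translation": [0,0,0.33],"twist": [0,0,0]},
    {"translation": [0,0,0.385],"twist": [0,0,0]},
    {"translation": [0,0,0.44],"twist": [0,0,0]},
  ],
)

```text
t: 37.65
ee_pos: [488.0, -175.1, 346.8]
orientation: [0.123, 3.139, -0.0]
ft_force: [0.0, 0.1, -3.0]
width: 13.9
```

Request:
send_rows(
  commands=[
    {"translation": [0,0,0.055],"twist": [0,0,0]},
    {"translation": [0,0,0.11],"twist": [0,0,0]},
    {"translation": [0,0,0.165],"twist": [0,0,0]},
    {"translation": [0,0,0.22],"twist": [0,0,0]},
    {"translation": [0,0,0.275],"twist": [0,0,0]},
    {"translation": [0,0,0.325],"twist": [0,0,0]},
    {"translation": [0,0,0.375],"twist": [0,0,0]},
    {"translation": [0,0,0.42],"twist": [0,0,0]},
    {"translation": [0,0,0.455],"twist": [0,0,0]},
    {"translation": [0,0,0.48],"twist": [0,0,0]},
  ],
)

```text
t: 38.65
ee_pos: [488.0, -175.1, 394.7]
orientation: [0.123, 3.139, -0.0]
ft_force: [-0.1, -0.2, -3.5]
width: 13.9
```

```bash
cat > chk.py <<'E'
from h import *
import sys
tag=sys.argv[1]; s=snap('side','s'+tag); t=snap('top','t'+tag); o=ctrl.get_obs(); M=R.from_rotvec(o['orientation']).as_matrix()
print(o['t'],o['ee_pos'].round(1),'tooly',M[:,1].round(4),'tool z',M[:,2].round(4),o['ft_force'].round(1),o['width'].round(1) if hasattr(o['width'],'round') else o['width'],o['qpos'].round(2))
g=o['ee_pos']+M[:,2]*163; zb=g[2]-125
hs=cv2.cvtColor(s['img'],cv2.COLOR_RGB2HSV).astype(int)
m=((hs[...,0]>15)&(hs[...,0]<26)&(hs[...,1]>120)&(hs[...,2]>110)).astype(np.uint8)
n,l,st,c=cv2.connectedComponentsWithStats(m); p=proj(s,[[g[0],g[1],zb+21]])[0]
for i in range(1,n):
    if st[i][4]>8 and np.hypot(*(c[i]-p))<50:
        q=onz(s,c[i],zb+23); print('tab?',st[i],q.round(1),'ang',np.degrees(np.arctan2(q[1]-g[1],q[0]-g[0])).round(1),'r',np.hypot(*(q-g)[:2]).round(1))
b=((hs[...,2]<120)&(hs[...,1]>30)&((hs[...,0]<20)|(hs[...,0]>165))).astype(np.uint8); n,l,st,c=cv2.connectedComponentsWithStats(b); pt=proj(s,[[g[0],g[1],zb+24]])[0]; print('truffle expected px',pt)
for i in range(1,n):
    if 15<st[i][4]<400 and np.hypot(*(c[i]-pt))<16: print('truffle?',st[i],c[i],onz(s,c[i],zb+24).round(1))
E
python3 chk.py 18
```

```text
38.75 [ 488.1 -175.1  394.6] tooly [ 7.80e-02  9.97e-01 -1.00e-04] tool z [ 6.e-04 -2.e-04 -1.e+00] [-0.1  0.4 -3.6] 14.12278688174777 [-0.37  0.28  1.87  0.    0.99 -1.86]
truffle expected px [264.24540516 166.32356602]
truffle? [262 163   6   7  31] [264.58064516 165.93548387] [ 487.1 -177.3  130.6]
```

Request:
send_rows(
  commands=[
    {"translation": [0,0,0],"twist": [0,0,-0.01]},
    {"translation": [0,0,0],"twist": [0,0,-0.03]},
    {"translation": [0,0,0],"twist": [0,0,-0.06]},
    {"translation": [0,0,0],"twist": [0,0,-0.105]},
    {"translation": [0,0,0],"twist": [0,0,-0.155]},
    {"translation": [0,0,0],"twist": [0,0,-0.215]},
    {"translation": [0,0,0],"twist": [0,0,-0.28]},
    {"translation": [0,0,0],"twist": [0,0,-0.35]},
    {"translation": [0,0,0],"twist": [0,0,-0.425]},
    {"translation": [0,0,0],"twist": [0,0,-0.5]},
  ],
)

```text
t: 39.75
ee_pos: [488.0, -175.1, 394.3]
orientation: [0.517, 3.099, -0.0]
ft_force: [0.1, 0.1, -3.6]
width: 14.1
```

Request:
send_rows(
  commands=[
    {"translation": [0,0,0],"twist": [0,0,-0.072]},
    {"translation": [0,0,0],"twist": [0,0,-0.144]},
    {"translation": [0,0,0],"twist": [0,0,-0.216]},
    {"translation": [0,0,0],"twist": [0,0,-0.288]},
    {"translation": [0,0,0],"twist": [0,0,-0.36]},
    {"translation": [0,0,0],"twist": [0,0,-0.432]},
    {"translation": [0,0,0],"twist": [0,0,-0.504]},
    {"translation": [0,0,0],"twist": [0,0,-0.576]},
    {"translation": [0,0,0],"twist": [0,0,-0.648]},
    {"translation": [0,0,0],"twist": [0,0,-0.72]},
  ],
)

```text
t: 40.75
ee_pos: [488.0, -175.1, 394.3]
orientation: [1.064, 2.956, -0.0]
ft_force: [0.1, 0.3, -3.6]
width: 13.5
```

Request:
send_rows(
  commands=[
    {"translation": [0,0,0],"twist": [0,0,-0.072]},
    {"translation": [0,0,0],"twist": [0,0,-0.144]},
    {"translation": [0,0,0],"twist": [0,0,-0.216]},
    {"translation": [0,0,0],"twist": [0,0,-0.288]},
    {"translation": [0,0,0],"twist": [0,0,-0.36]},
    {"translation": [0,0,0],"twist": [0,0,-0.432]},
    {"translation": [0,0,0],"twist": [0,0,-0.504]},
    {"translation": [0,0,0],"twist": [0,0,-0.576]},
    {"translation": [0,0,0],"twist": [0,0,-0.648]},
    {"translation": [0,0,0],"twist": [0,0,-0.72]},
  ],
)

```text
t: 41.75
ee_pos: [488.0, -175.1, 394.3]
orientation: [1.576, 2.718, -0.0]
ft_force: [-0.7, -0.1, -3.1]
width: 13.7
```

Request:
send_rows(
  commands=[
    {"translation": [0,0,0],"twist": [0,0,-0.072]},
    {"translation": [0,0,0],"twist": [0,0,-0.144]},
    {"translation": [0,0,0],"twist": [0,0,-0.216]},
    {"translation": [0,0,0],"twist": [0,0,-0.288]},
    {"translation": [0,0,0],"twist": [0,0,-0.36]},
    {"translation": [0,0,0],"twist": [0,0,-0.432]},
    {"translation": [0,0,0],"twist": [0,0,-0.504]},
    {"translation": [0,0,0],"twist": [0,0,-0.576]},
    {"translation": [0,0,0],"twist": [0,0,-0.648]},
    {"translation": [0,0,0],"twist": [0,0,-0.72]},
  ],
)

```text
t: 42.75
ee_pos: [488.0, -175.1, 394.3]
orientation: [2.037, 2.392, -0.0]
ft_force: [0.1, -0.3, -2.3]
width: 13.7
```

Request:
send_rows(
  commands=[
    {"translation": [0,0,0],"twist": [0,0,-0.075]},
    {"translation": [0,0,0],"twist": [0,0,-0.15]},
    {"translation": [0,0,0],"twist": [0,0,-0.22]},
    {"translation": [0,0,0],"twist": [0,0,-0.285]},
    {"translation": [0,0,0],"twist": [0,0,-0.345]},
    {"translation": [0,0,0],"twist": [0,0,-0.395]},
    {"translation": [0,0,0],"twist": [0,0,-0.44]},
    {"translation": [0,0,0],"twist": [0,0,-0.47]},
    {"translation": [0,0,0],"twist": [0,0,-0.49]},
    {"translation": [0,0,0],"twist": [0,0,-0.503]},
  ],
)

```text
t: 43.75
ee_pos: [488.0, -175.1, 394.3]
orientation: [2.318, 2.12, -0.0]
ft_force: [0.1, 0.2, -3.4]
width: 13.7
```

```bash
python3 chk.py 19; python3 - <<'E'
from h import *
w=snap('wrist','w19'); s=load('s19'); print(proj(s,[[564,-182,128]]))
o=ctrl.get_obs(); M=R.from_rotvec(o['orientation']).as_matrix(); g=o['ee_pos']+M[:,2]*163; zb=g[2]-125
for nm,d in(('side',s),('wrist',w),('top',load('t19'))):
    hs=cv2.cvtColor(d['img'],cv2.COLOR_RGB2HSV).astype(int)
    m=((hs[...,0]>12)&(hs[...,0]<28)&(hs[...,1]>125)&(hs[...,2]>90)).astype(np.uint8)
    n,l,st,c=cv2.connectedComponentsWithStats(m)
    for i in range(1,n):
        q=onz(d,c[i],zb+23); r=np.hypot(*(q-g)[:2])
        if st[i][4]>6 and 60<r<95: print(nm,st[i],q.round(1),'ang',np.degrees(np.arctan2(q[1]-g[1],q[0]-g[0])).round(1),'r',r.round(1))
    h0=(abs(hs[...,0]-114)<14)&(hs[...,1]>75)&(hs[...,2]>50)
    if nm=='side':
        ys,xs=np.where(h0[205:260,185:220]); print('fob px',len(xs),xs.mean()+185,ys.mean()+205,ys.min()+205,ys.max()+205)
E
```

```text
43.85 [ 488.  -175.1  394.4] tooly [ 0.996  -0.0889  0.    ] tool z [ 0.e+00 -2.e-04 -1.e+00] [ 0.5 -1.  -2.7] 13.602136036145888 [-0.37  0.28  1.87 -0.    0.99 -0.28]
truffle expected px [264.28789871 166.38127482]
truffle? [263 164   5   6  24] [265.04166667 166.45833333] [ 485.2 -174.9  130.4]
[[244.48538737 164.60889131]]
fob px 88 199.86363636363637 229.54545454545456 218 245
wrist [330 186  24  23 522] [ 564.  -180.2  129.3] ang -3.8 r 76.2
```

Request:
send_rows(
  commands=[
    {"translation": [0,0,0],"twist": [0,0,-0.002]},
    {"translation": [0,0,0],"twist": [0,0,-0.006]},
    {"translation": [0,0,0],"twist": [0,0,-0.012]},
    {"translation": [0,0,0],"twist": [0,0,-0.018]},
    {"translation": [0,0,0],"twist": [0,0,-0.02]},
    {"translation": [0,0,0],"twist": [0,0,-0.02]},
    {"translation": [0,0,0],"twist": [0,0,-0.02]},
    {"translation": [0,0,0],"twist": [0,0,-0.02]},
    {"translation": [0,0,0],"twist": [0,0,-0.02]},
    {"translation": [0,0,0],"twist": [0,0,-0.02]},
  ],
)

```text
t: 44.9
ee_pos: [488.0, -175.1, 394.3]
orientation: [2.328, 2.109, -0.0]
ft_force: [0.2, -0.1, -3.9]
width: 14.2
```

```bash
python3 chk.py 20; python3 - <<'E'
from h import *
ctrl.close_job(); o=ctrl.get_obs(); print(o['t'],o['width'],abs(o['qvel']).max())
E
```

```text
45.0 [ 488.  -175.1  394.3] tooly [ 0.9951 -0.0987 -0.    ] tool z [-0.e+00 -2.e-04 -1.e+00] [-0.9 -0.2 -3.4] 13.495703551096971 [-0.37  0.28  1.87 -0.    0.99 -0.27]
truffle expected px [264.29668302 166.38758912]
truffle? [263 164   5   6  25] [264.96 166.4 ] [ 485.5 -175.2  130.3]
the job is handed in; nothing more can be done
the job is handed in; nothing more can be done
```

I hung the blue fob on the hook, then lifted the truffle dish 97 mm straight up and turned it about 91° clockwise. I handed in at about 45 s, with the arm still holding the dish.

- **Fob, first try:** it failed. The wrist reached a joint limit while I was tilting the fob onto the hook, and the fob slipped out and fell onto the stand's foot. I picked it up, set it down and gripped it again at a tilt.
- **Fob, second try:** it hung. The picture taken after release showed it hanging upright from the bar. A later check of the side image found blue still at that spot.
- **Dish:** it is still held, with the grip 13.5 mm wide on the 14 mm bar and the tool vertical. It has been kept over the middle of the board.
- **Truffle:** in the last side image it was about 2.5 mm from the dish's centre, which is about the camera's accuracy.
- **Squareness:** my checks differ slightly. The board measures about −5.1°. Before a last 0.6° correction, the tool stood at −5.1° but the wrist camera put the tab at −3.8°. That leaves the tab within about 1° of square; I did not measure it again after the correction.
- **Other objects:** I saw none of them moved in the views I took, but I did not measure each one again at the end.

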